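# Lock the jack screw with its jam nut

## Robot

A 6-joint arm with a two-finger parallel gripper is mounted at the origin on a cart in front of the work surface, level with it; the furniture and walls round the work are solid. World frame = base frame: x ahead of the robot, y to its left, z up, the work surface at z = 0. Lengths are in m, angles in degrees, forces in N, time in s.
With the tool pointing down it reaches from about 0.4 to 0.825 m from the base axis. Payload 7 kg.
Tool frame: the origin (TCP) lies on the centre line of the jaws, within the pads' length; the fingertips stand 22 mm ahead of it and the grasp point (between the pads) lies 3 mm ahead of it; z points along the fingers, y is the line along which they close (so a half turn about z gives the same grasp; the last joint's range is limited). The gripper opens to 88 mm and grips with 3 to 60 N. Pads are 19 mm wide; open, the fingers measure 130 mm over their backs; the gripper's body (78 mm by 193 mm) begins 47 mm behind the grasp point.
Start: joints at [-50.357, 20.546, 0.682, 0, -70.136, -16.507], TCP at [0.265, -0.621, 0.219] pointing down, gripper open.
Joint ranges: [-176.03, 176.03], [-82.01, 121.73], [-58.28, 71.71], [-173.87, 95.51], [-174.79, -0.11], [-173.66, 173.66]. Speed limits (degrees/s): [136.94, 136.94, 172.46, 180, 180, 180].

## Interface

Orientations are given as [roll, pitch, yaw] about the fixed x, y, z axes, in that order (R = Rz(yaw) Ry(pitch) Rx(roll)).
In Python, from plant import get_state, cams, r gives the robot as it stands.
- The arm moves only by the tool apply_moves, never from a script. Its argument "targets" is a list of rows, each an object with "dp": the shift along the world's x, y, z in m, a list of three; "yaw": the turn about the world's z in degrees. In form: [{"dp": [x, y, z], "yaw": yaw}, ...]. A call has 1 to 20 rows; each row is the pose to reach, as a shift and turn from the pose commanded when the call began; what a row does not reach only later rows make up. A row lasts 1/12 s, in which the tool goes at most 41.7 mm and 7.16 degrees, less where a joint would pass 70% of its speed; a pose out of reach is approached as far as the arm can. A call with a gripper value outside its range is refused whole. "grip" is the gripper command: -1 is fully open, 1 is shut, values between are in proportion, set as the call begins (left out, the last holds). The fingers move at their own pace and stop on an object; "squeeze" is the grip in N (left out, the last holds). Time passes only in rows, so rows that repeat a pose let the fingers close. It gives the time, the measured TCP pose, the force, the opening and the grip force at its end, in the units of the state.
- get_state(): the state, without advancing time (a new reading comes with each control period).
- cams.capture(name): name is "scene" or "top" or "wrist"; returns a dict with "image" (384x512x3 uint8, red, green, blue), "range_z" (384x512 float32, m along the optical axis (not along the pixel's ray), 0 where there is no reading), "fx", "fy", "cx", "cy" (pixels), "k1" (the pictures are not rectified: a ray, as slopes to the right and down, at radius r is drawn at 1 + k1 r^2 times it, then the intrinsics apply), "R" (3x3) and "t" (3): a world point X has camera coordinates R X + t; the wrist camera has in their place "T_tool_cam" (4x4, takes a point from camera to tool coordinates, whose origin is the TCP and whose axes are the flange's). Camera axes: x right, y down, z forward; pixel columns grow to the right and rows downward; lengths in m; the calibration is good to about 2 mm. A picture is of the moment at which its call begins: read the wrist's pose just before it.
- r.close_job(): hands the job in; it is judged then, once.
The state is a dict: "time_s": time; "joints": joint angles; "qd": joint speeds; "joint_torque": joint torques, N m; "tcp_pos": TCP position; "eef_rot": TCP orientation; "contact_force": force on the tool from outside, world axes, zero at the start; "moment": the same for the moment, N m; "gripper_width": finger opening in m; "gripper_force": force on a finger pad.
Only numpy, scipy, OpenCV 4.12 (cv2) and the standard library are available. Lean on these libraries where they do the work, as an engineer would, in place of code of your own. Each camera call takes 0.05 s, during which the arm holds its last target. There are 200 camera calls.

## Task

Lock the setting of the jack screw: drop the yellow holding key fully home over the screw's square, with its tail between the two posts, so that the screw cannot turn. Then swing the red-knobbed lever of the jam nut clockwise (seen from above) until the nut is firmly tight, about 12.5 N at the knob and no more than 14.5 N, without losing the screw's setting. Finally lift the key off again and lay it flat on the table clear of the stand, and leave the other things alone.

Things in the scene. Friction and masses are not known exactly. Their poses are not given: they have to be found in the camera images.
- stand: blue jack stand bolted to the table, base plate 90 x 170 x 12 mm. Origin at table level on the screw's vertical axis; z up; its y axis points from the screw to the two upright steel posts (10 mm thick, tops at z = 100 mm with tapered ends, centres at y = 95 mm, x = -13 and +13 mm: a 16 mm gap).
- screw (a joint): turn of the adjusting screw from its setting, rad, positive clockwise from above; within 0.04 of 0 at the start. It turns stiffly (0.2 N m), so a tightening nut drags it round unless the key holds it. Up to about 0.2 rad of play is taken up when the key holds it: harmless. More than 0.35 either way loses the setting.
- screw_top (a point): centre of the screw's top, 108 mm above the table: an upright brass 24 mm square shank on a round collar (38 mm across) whose top is 72 mm above the table; its upper 10 mm are a round point, tapering from 24 to 14 mm across. With joint screw at 0 the square's sides lie along the stand's x and y.
- lever_knob (a point): point 85 mm above the table on the axis of the upright round red knob (17 mm thick, from 60 to 106 mm above the table) at the end of the jam nut's lever, 78 mm from the screw's axis; x points outward along the lever, z up. The knob spins freely on its pin.
- washer_tab (a point): tab of the brass washer under the jam nut, 26 mm from the screw's axis, 42 mm up; x outward, z up. It points along the lever while the nut is loose and stops when the washer bites. Tight means the lever is 0.02 to 0.07 rad past the tab: 4 mm at the knob, too little to judge by eye, so go by force, 10.5 to 14.5 N at the knob. More is overtightened.
- key: yellow holding key, 0.25 kg, lying flat: a 44 x 44 x 18 mm block with a 26.4 mm square hole right through, and a tail 12 mm wide and 12 mm thick that reaches 117 mm from the hole's centre. Origin at the hole's centre on the underside, y along the tail, z up. Seated, its underside lies on the collar, 72 mm above the table, the tail between the posts.
- key_grip (a point): centre of a good grasp on the key's upright black grip: 16 mm wide (key's x), 34 mm long (key's y), from 12 to 54 mm above the key's underside; this point is at y = 52 mm, 36 mm above the underside; axes as the key's.
- key_tail (a point): point in the middle of the key's tail, at y = 95 mm, 6 mm above the underside: between the posts when fitted.
- try_square: steel try square with a dark stock, 172 x 100 x 16 mm, loose bystander, origin under its centre; leave alone.
- offcut_2: rusty brown steel block, 40 x 150 x 40 mm, loose bystander, origin under its centre; leave alone.
- spanner_1: long combination spanner, 48 x 231 x 7 mm, loose bystander, origin under its centre; leave alone.
- nut: jam nut with its lever, on the screw under the collar; origin on the screw's axis at table level, x along the lever. It first turns easily clockwise (about 1 N at the knob), taking the washer along, for an unknown 0.5 to 1.1 rad until the washer bites. Then it moves on only above 7.7 N at the knob (0.6 N m), rising by 109 N per rad (8.5 N m per rad), and stays where it is left.
Mind the look-alikes: they are no part of the job. There is more than one size of the stand; the one meant has the size given above.

How it is judged:
By the outcome, as a careful person would: the job done as asked, in the order asked, and still so for the second after the job is handed in, with the robot touching nothing.
It also fails if it takes over 72 s, if anything falls off the work surface, if the arm or the gripper's body presses on something with over 40 N, if the wrist force passes 120 N, or if a joint passes its speed limit or range.

## Working session

There is one attempt and no reset: what is moved stays moved. The work goes in short steps, Python scripts to look and compute and a tool call to move; the robot and the scene stay as the last step left them, time stands still between calls to the robot, and variables do not carry over. Pictures are saved under pics/ and viewed, at most 10 in all, crops included, and the job is handed in when it is done.

Besides the shell and the picture viewer there is one more tool, called after ">>>" in YAML: its name, and indented under it one key for each argument. apply_moves: Moves the arm, as the interface text tells. Its arguments: {"type":"object","properties":{"targets":{"type":"array","items":{"type":"object","properties":{"dp":{"type":"array","items":{"type":"number"}},"yaw":{"type":"number"}}}},"grip":{"type":"number"},"squeeze":{"type":"number"}},"required":["targets"]}

```bash
ls; mkdir -p pics; cat > h.py <<'E'
import numpy as np, cv2
from scipy.spatial.transform import Rotation as Ro
from plant import get_state, cams, r
def cap(n):
    s=get_state(); c=cams.capture(n)
    if 'R' not in c:
        T=np.eye(4); T[:3,:3]=Ro.from_euler('xyz',s['eef_rot'],degrees=True).as_matrix(); T[:3,3]=s['tcp_pos']
        W=T@np.array(c['T_tool_cam']); c['R']=W[:3,:3].T; c['t']=-c['R']@W[:3,3]
    return c
def slopes(c,u,v):
    x=(np.asarray(u,float)-c['cx'])/c['fx']; y=(np.asarray(v,float)-c['cy'])/c['fy']
    a,b=x,y
    for _ in range(15):
        k=1+c['k1']*(a*a+b*b); a,b=x/k,y/k
    return a,b
def world(c,u,v,z=None):
    "3D from depth, or, with z, ray hit on plane z"
    a,b=slopes(c,u,v); R=np.array(c['R']);t=np.array(c['t'])
    d=np.stack([a,b,np.ones_like(a)],-1)
    if z is None:
        D=c['range_z'][np.asarray(v).astype(int),np.asarray(u).astype(int)]
        return (d*D[...,None]-t)@R
    o=-R.T@t; w=d@R
    return o+w*((z-o[2])/w[...,2])[...,None]
def cloud(c):
    v,u=np.mgrid[0:384,0:512]; return world(c,u,v)
def save(c,n,box=None,s=1):
    im=c['image'][...,::-1]
    if box: im=im[box[1]:box[3],box[0]:box[2]]
    cv2.imwrite('pics/'+n,cv2.resize(im,None,fx=s,fy=s,interpolation=cv2.INTER_CUBIC))
def proj(c,X):
    p=np.asarray(X)@np.array(c['R']).T+np.array(c['t']); a=p[...,0]/p[...,2]; b=p[...,1]/p[...,2]; k=1+c['k1']*(a*a+b*b)
    return np.stack([a*k*c['fx']+c['cx'],b*k*c['fy']+c['cy']],-1)
E
python3 - <<'E'
from h import *
import pickle
print(get_state())
for n in('scene','top'):
    c=cap(n); pickle.dump(c,open(n+'.pkl','wb')); save(c,n+'.png',s=1.5)
    print(n,-np.array(c['R']).T@c['t'])
E
```

```text
pics
{'time_s': 0.0, 'joints': array([-5.03599046e+01,  2.05890573e+01,  6.34787268e-01, -2.00424152e-02,
       -7.01351042e+01, -1.65059595e+01]), 'qd': array([-0.01750643, -0.03762932,  0.08987419, -0.03884372, -0.00336777,
       -0.05717662]), 'joint_torque': array([ 6.16699726e-04, -5.82724428e+01,  2.93059319e+01,  6.99745819e+00,
        7.07093335e-03, -1.25412780e-04]), 'tcp_pos': array([ 0.26497179, -0.62028523,  0.21775747]), 'eef_rot': array([ 1.79908955e+02, -7.33004010e-03, -1.56872683e+02]), 'contact_force': array([-0.38996602,  0.2239544 ,  0.57312668]), 'moment': array([ 0.01624924, -0.00503701, -0.0060582 ]), 'gripper_force': 0.0, 'gripper_width': 0.08737514799524354}
scene [-0.11374075  1.02134064  1.13257683]
top [0.42525949 0.03965815 1.77032377]
```

View pics/scene.png

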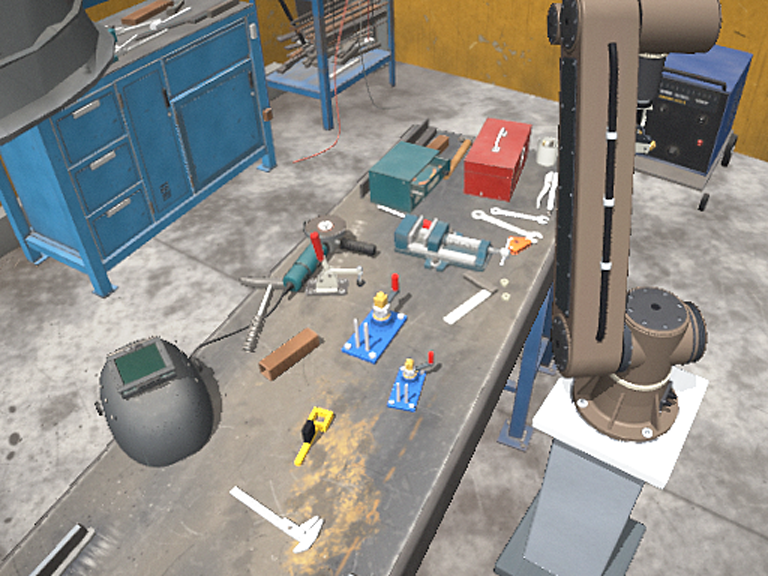

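View pics/top.png

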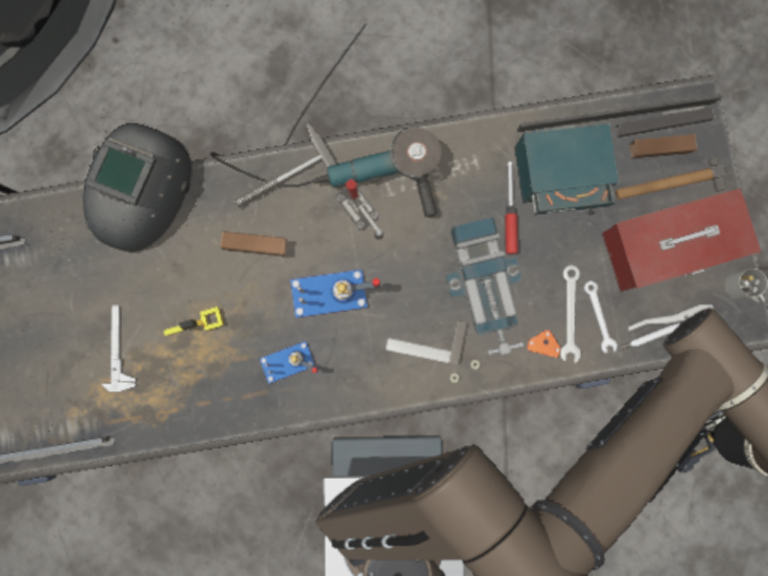

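The top picture shows a large blue stand at (330,292) and a small one at (288,363), in 1.5x pixels, and one yellow key at (195,322). The red look-alikes are the knobs at (376,283) and (314,370) and a clamp handle at (352,187). Next I measure both stands against the 90 x 170 mm plate.

```bash
python3 - <<'E'
from h import *
import pickle
for n in('top','scene'):
    c=pickle.load(open(n+'.pkl','rb')); P=cloud(c); hsv=cv2.cvtColor(c['image'],cv2.COLOR_RGB2HSV)
    H,S,V=[hsv[...,i].astype(int) for i in range(3)]
    print(n)
    ontab=(P[...,0]>.2)&(P[...,0]<.95)&(P[...,2]>-.02)&(P[...,2]<.2)&(c['range_z']>0)
    for name,m in(('blue',(H>100)&(H<118)&(S>170)),('yellow',(H>22)&(H<32)&(S>170)&(V>90)),('red',((H<5)|(H>174))&(S>170))):
        k,l,st,ce=cv2.connectedComponentsWithStats((m&ontab).astype(np.uint8))
        for i in range(1,k):
            if st[i,4]<12: continue
            v,u=np.where(l==i); Q=P[v,u]
            if name=='blue': Q=world(c,u,v,0.012)
            rc=cv2.minAreaRect((Q[:,:2]*1000).astype(np.float32))
            print(name,st[i],np.round(Q.mean(0),3),'z',np.round([Q[:,2].min(),Q[:,2].max()],3),'rect',np.round(rc[0]),np.round(rc[1]),round(rc[2],1))
c=pickle.load(open('top.pkl','rb'));save(c,'crop.png',(100,170,270,265),4.6)
E
```

```text
top
scene
blue [228 208  43  34 253] [0.57  0.142 0.012] z [0.012 0.012] rect [578. 146.] [ 87. 170.] 7.1
blue [240 216   3  18  33] [0.598 0.173 0.012] z [0.012 0.012] rect [598. 172.] [ 7. 86.] 36.8
blue [232 224   5   9  17] [0.607 0.2   0.012] z [0.012 0.012] rect [608. 201.] [12. 40.] 43.0
blue [263 248  18  21  96] [0.426 0.235 0.012] z [0.012 0.012] rect [425. 245.] [50. 90.] 16.3
blue [271 249  13  23  54] [0.394 0.249 0.012] z [0.012 0.012] rect [400. 239.] [ 21. 102.] 18.5
blue [259 257   6  15  30] [0.427 0.286 0.012] z [0.012 0.012] rect [433. 283.] [16. 59.] 37.6
blue [266 271  11   3  14] [0.384 0.292 0.012] z [0.012 0.012] rect [386. 294.] [33.  8.] 40.6
yellow [210 272   9   6  22] [0.533 0.405 0.012] z [0.003 0.018] rect [532. 403.] [28.  9.] 17.8
yellow [211 282   6   6  17] [0.51  0.434 0.014] z [0.001 0.022] rect [510. 434.] [19.  9.] 8.1
yellow [197 295  10  15  23] [0.5   0.507 0.009] z [0.004 0.016] rect [502. 506.] [10. 50.] 16.7
red [310 108  32  26 582] [ 0.642 -0.534  0.064] z [0.004 0.123] rect [ 643. -537.] [144.  30.] 14.9
red [282 147   5   5  14] [ 0.706 -0.287  0.022] z [0.016 0.029] rect [ 704. -291.] [22. 20.] 82.6
red [207 155   9  19  79] [0.795 0.083 0.149] z [0.105 0.182] rect [797.  80.] [24. 22.] 47.4
red [261 183   4  11  32] [0.594 0.034 0.089] z [0.063 0.111] rect [596.  34.] [11. 13.] 34.8
red [286 235   3   7  19] [0.401 0.175 0.059] z [0.042 0.075] rect [401. 176.] [ 7. 12.] 33.3
```

View pics/crop.png

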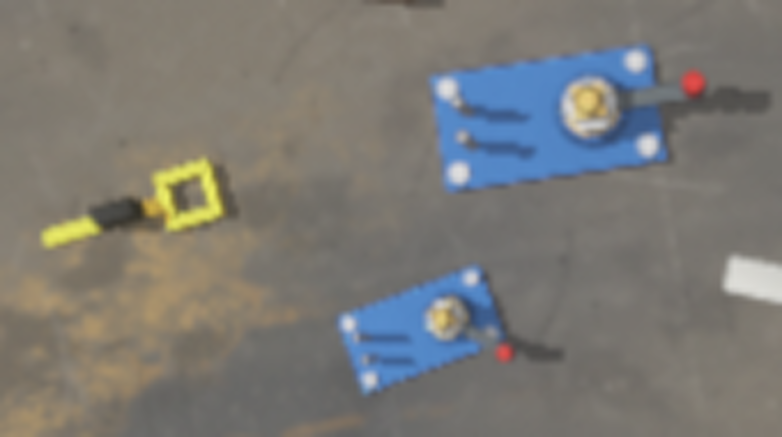

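The large stand's plate measures 87 x 170 mm, so it is the one meant: yaw about 7°, plate centre (0.578, 0.146), knob near (0.596, 0.034). The crop shows its posts at (455,105) and (465,137), the screw at (590,100) and the knob at (693,82). The key at (130,205) is the only yellow one, yaw about 15°. I head for the stand.

>>> apply_moves:
  grip: -1
  targets:
    - {"dp": [0.022,0.033,0.012],"yaw": 4}
    - {"dp": [0.044,0.066,0.024],"yaw": 8}
    - {"dp": [0.066,0.1,0.036],"yaw": 12}
    - {"dp": [0.088,0.133,0.048],"yaw": 17}
    - {"dp": [0.11,0.166,0.06],"yaw": 21}
    - {"dp": [0.132,0.2,0.07],"yaw": 25}
    - {"dp": [0.154,0.233,0.08],"yaw": 30}
    - {"dp": [0.17,0.268,0.09],"yaw": 34}
    - {"dp": [0.185,0.304,0.1],"yaw": 39}
    - {"dp": [0.195,0.342,0.1],"yaw": 43}
    - {"dp": [0.205,0.38,0.1],"yaw": 47}
    - {"dp": [0.213,0.418,0.1],"yaw": 51}
    - {"dp": [0.221,0.457,0.1],"yaw": 55}
    - {"dp": [0.227,0.496,0.1],"yaw": 58}
    - {"dp": [0.233,0.535,0.1],"yaw": 62}
    - {"dp": [0.239,0.574,0.1],"yaw": 66}
    - {"dp": [0.245,0.613,0.1],"yaw": 70}
    - {"dp": [0.25,0.652,0.1],"yaw": 74}
    - {"dp": [0.25,0.68,0.1],"yaw": 74}
    - {"dp": [0.25,0.68,0.1],"yaw": 74}

```text
time_s: 1.77
tcp_pos: [0.5152, 0.0635, 0.3179]
eef_rot: [180.0, 0.0, -82.6]
contact_force: [0.7, 1.4, -0.6]
gripper_width: 0.0876
gripper_force: 0.0
```

```bash
python3 - <<'E'
from h import *
import pickle
s=get_state(); print(s['tcp_pos'],s['eef_rot'],s['time_s'],s['contact_force'])
c=cap('wrist'); print(np.round(c['T_tool_cam'],3),c['fx'])
pickle.dump(c,open('w1.pkl','wb')); save(c,'w1.png',s=1.5)
print('proj stand',proj(c,np.array([[.578,.146,.012],[.596,.034,.085],[.53,.4,.02]])))
E
```

```text
[0.51517653 0.06347635 0.31792773] [ 1.79951822e+02  3.07082780e-02 -8.26427756e+01] 1.7667 [ 0.70735416  1.40156489 -0.56138532]
[[ 0.001 -0.964 -0.266  0.072]
 [ 1.     0.001  0.001 -0.001]
 [-0.    -0.266  0.964 -0.165]
 [ 0.     0.     0.     1.   ]] 317.315427765586
proj stand [[205.07956577 203.34768944]
 [190.59107913 133.42504887]
 [219.07953376 344.16383657]]
```

View pics/w1.png

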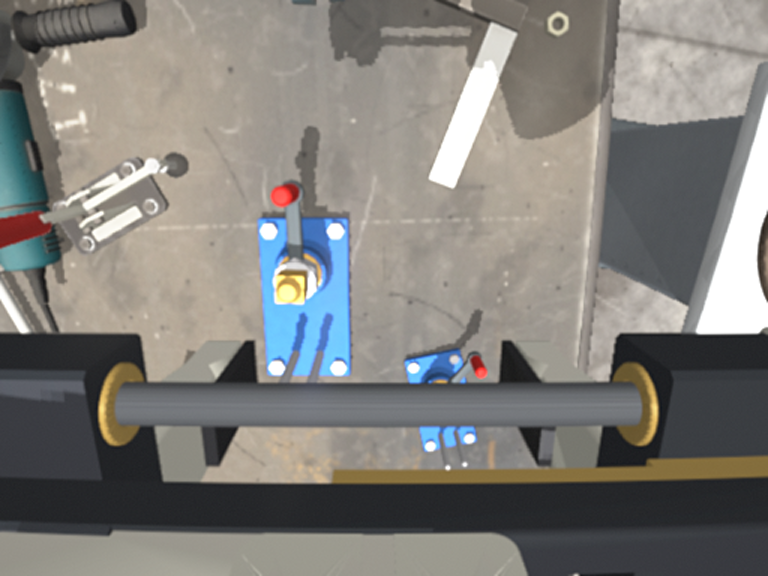

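The wrist picture shows the stand's plate with corners near (258,218), (348,218) and (350,375), the screw's yellow top at (289,290) and the knob's top at (283,195), in 1.5x pixels.

```bash
python3 - <<'E'
from h import *
import pickle
c=pickle.load(open('w1.pkl','rb'));hsv=cv2.cvtColor(c['image'],cv2.COLOR_RGB2HSV);P=cloud(c)
H,S,V=[hsv[...,i].astype(int) for i in range(3)]
v,u=np.mgrid[0:384,0:512]
m=(H>100)&(H<120)&(S>150)&(u<245)&(u>160)&(v>135)&(v<256)
Q=world(c,u[m],v[m],.012); rc=cv2.minAreaRect((Q[:,:2]*1000).astype(np.float32)); print('plate',rc, 'depth z',np.median(P[m][:,2]))
m=(H>20)&(H<32)&(S>120)&(u>175)&(u<210)&(v>175)&(v<210)
print('brass n',m.sum(),'zmax',np.percentile(P[m][:,2],[50,90,98]))
mt=m&(abs(P[...,2]-.108)<.004); print('top',mt.sum(),u[mt].mean(),v[mt].mean(),P[mt].mean(0),world(c,u[mt].mean(),v[mt].mean(),.108))
ms=m&(P[...,2]>.093); print('point+shoulder',ms.sum(),P[ms].mean(0))
Q=P[ms]; print(cv2.minAreaRect((Q[:,:2]*1000).astype(np.float32)))
m=((H<6)|(H>174))&(S>150)&(u>170)&(u<210)&(v>110)&(v<145)
mt=m&(abs(P[...,2]-.106)<.004);print('knob',mt.sum(),P[mt].mean(0), (P[mt][:,:2].max(0)+P[mt][:,:2].min(0))/2)
E
```

```text
plate ((580.0034790039062, 138.8125), (86.2523422241211, 167.90737915039062), 8.595376968383789) depth z 0.01164150280084355
brass n 79 zmax [0.09913312 0.10622905 0.10757658]
top 23 192.0 194.1304347826087 [0.5846399  0.10555865 0.10593853] [0.58432588 0.10492298 0.108     ]
point+shoulder 68 [0.58228378 0.10324989 0.10094598]
((584.7750854492188, 104.52989196777344), (21.140380859375, 20.395530700683594), 5.660497665405273)
knob 129 [0.59722639 0.02879711 0.10465287] [0.59746104 0.02911591]
```

>>> apply_moves:
  targets:
    - {"dp": [0.0,0.038,0.0],"yaw": 1}
    - {"dp": [0.0,0.076,0.0],"yaw": 2}
    - {"dp": [0.0,0.115,0.0],"yaw": 4}
    - {"dp": [0.0,0.154,0.0],"yaw": 6}
    - {"dp": [0.0,0.192,0.0],"yaw": 7}
    - {"dp": [0.0,0.23,0.0],"yaw": 8}
    - {"dp": [0.0,0.27,0.0],"yaw": 8}
    - {"dp": [0.0,0.308,0.0],"yaw": 8}
    - {"dp": [0.0,0.347,0.0],"yaw": 8}
    - {"dp": [0.0,0.38,0.0],"yaw": 8}
    - {"dp": [0.0,0.4,0.0],"yaw": 8}
    - {"dp": [0.0,0.4,0.0],"yaw": 8}
    - {"dp": [0.0,0.4,0.0],"yaw": 8}

```text
time_s: 2.9
tcp_pos: [0.5152, 0.4595, 0.3172]
eef_rot: [179.9, -0.1, -74.8]
contact_force: [0.2, -0.8, -0.3]
gripper_width: 0.0879
gripper_force: 0.0
```

```bash
python3 - <<'E'
from h import *
import pickle
c=cap('wrist'); pickle.dump(c,open('w2.pkl','wb')); save(c,'w2.png',s=1.5)
hsv=cv2.cvtColor(c['image'],cv2.COLOR_RGB2HSV);P=cloud(c)
H,S,V=[hsv[...,i].astype(int) for i in range(3)]
v,u=np.mgrid[0:384,0:512]
ok=(P[...,1]>.3)&(P[...,1]<.6)&(P[...,2]<.1)&(P[...,0]>.4)&(P[...,0]<.65)&(c['range_z']>.2)
m=ok&(H>22)&(H<32)&(S>170)&(V>100)&(P[...,2]>.005)
k,l,st,ce=cv2.connectedComponentsWithStats(m.astype(np.uint8))
for i in range(1,k):
    if st[i,4]>25:
        Q=P[l==i];print(st[i],Q.mean(0),np.percentile(Q[:,2],[5,50,95]),cv2.minAreaRect((Q[:,:2]*1000).astype(np.float32)))
m=ok&(P[...,2]>.045)&(V<70); print('griptop',m.sum(),P[m].mean(0) if m.any() else 0,cv2.minAreaRect((P[m][:,:2]*1000).astype(np.float32)))
E
```

```text
griptop 51 [0.51133324 0.45893503 0.05222708] ((509.0313415527344, 463.0701599121094), (10.555249214172363, 32.28642654418945), 36.014591217041016)
```

View pics/w2.png

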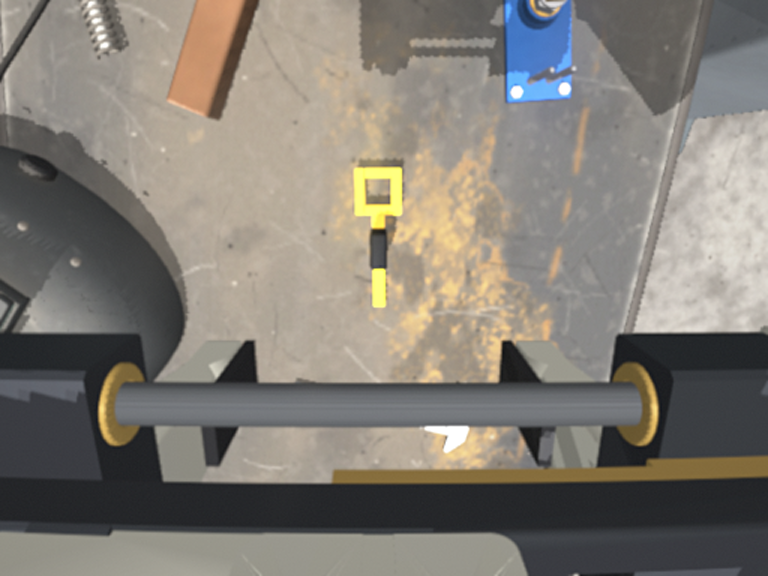

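The key lies alone with its ring at (379,190), grip at (379,250) and tail end at (379,306), almost exactly in line with the tool.

```bash
python3 - <<'E'
from h import *
import pickle
c=pickle.load(open('w2.pkl','rb'))
hsv=cv2.cvtColor(c['image'],cv2.COLOR_RGB2HSV);P=cloud(c)
H,S,V=[hsv[...,i].astype(int) for i in range(3)]
v,u=np.mgrid[0:384,0:512]
print(hsv[117,252],hsv[195,252],c['range_z'][117,252],P[117,252])
b=(u>225)&(u<280)&(v>100)&(v<210)
m=b&(H>24)&(H<34)&(S>180)&(V>130)
mr=m&(v<145); mt=m&(v>178)
R=world(c,u[mr],v[mr],.018);T=world(c,u[mt],v[mt],.012)
rc=cv2.minAreaRect((R[:,:2]*1000).astype(np.float32));rt=cv2.minAreaRect((T[:,:2]*1000).astype(np.float32))
print('ring',rc,'tail',rt, 'depths',np.median(P[mr][:,2]),np.median(P[mt][:,2]))
d=np.array(rt[0])-rc[0];print('yaw from ring->tail',np.degrees(np.arctan2(-d[0],d[1])),np.hypot(*d))
a=np.arctan2(-d[0],d[1]);yk=np.array([-np.sin(a),np.cos(a)])
print('grip pt from ring',np.array(rc[0])+52*yk,'from tail',T[:,:2].max(0))
m=b&(V<75)&(v>150)&(v<182)&(P[...,2]>.047); print('griptop',m.sum(),P[m].mean(0),cv2.minAreaRect((P[m][:,:2]*1000).astype(np.float32)))
E
```

```text
[ 30 127 255] [ 30 122 255] 0.4515056 [0.53007632 0.40341642 0.01842884]
ring ((0.0, 0.0), (0.0, 0.0), 0.0) tail ((0.0, 0.0), (0.0, 0.0), 0.0) depths nan nan
yaw from ring->tail -0.0 0.0
  return _methods._mean(a, axis=axis, dtype=dtype,
  ret = ret.dtype.type(ret / rcount)
Traceback (most recent call last):
ValueError: zero-size array to reduction operation maximum which has no identity
```

```bash
cat > key.py <<'E'
from h import *
import pickle
def meas(c,box,dz=0,vs=(145,178)):
    hsv=cv2.cvtColor(c['image'],cv2.COLOR_RGB2HSV);P=cloud(c)
    H,S,V=[hsv[...,i].astype(int) for i in range(3)]
    v,u=np.mgrid[0:384,0:512]
    b=(u>box[0])&(u<box[1])&(v>box[2])&(v<box[3])
    m=b&(H>24)&(H<34)&(S>100)&(V>160)
    mr=m&(v<vs[0]); mt=m&(v>vs[1])
    R=world(c,u[mr],v[mr],dz+.018);T=world(c,u[mt],v[mt],dz+.012)
    rc=cv2.minAreaRect((R[:,:2]*1000).astype(np.float32));rt=cv2.minAreaRect((T[:,:2]*1000).astype(np.float32))
    print('ring',np.round(rc[0],1),np.round(rc[1],1),'tail',np.round(rt[0],1),np.round(rt[1],1),'depth z',np.median(P[mr][:,2]),np.median(P[mt][:,2]))
    d=np.array(rt[0])-rc[0];a=np.arctan2(-d[0],d[1]);yk=np.array([-np.sin(a),np.cos(a)])
    print('yaw',np.degrees(a),'len',np.hypot(*d),'grip pt',np.array(rc[0])+52*yk)
    return m
if __name__=='__main__':
    c=pickle.load(open('w2.pkl','rb')); meas(c,(225,280,100,210))
    P=cloud(c); v,u=np.mgrid[0:384,0:512]
    m=(c['image'].max(-1)<75)&(u>225)&(u<280)&(v>150)&(v<182)&(P[...,2]>.047)
    print('griptop',m.sum(),P[m].mean(0),cv2.minAreaRect((P[m][:,:2]*1000).astype(np.float32)))
E
python3 key.py
```

```text
ring [527.  418.3] [45.1 46.7] tail [500.6 511.4] [12.4 39.7] depth z 0.017057476932894697 0.011104247467443836
yaw 15.80898764974505 len 96.7965257731585 grip pt [512.85243844 468.33999884]
griptop 65 [0.51174693 0.45867692 0.05909532] ((520.6859741210938, 435.9186706542969), (12.30140495300293, 95.296875), 15.430028915405273)
```

Ring 45 x 47 mm, ring-to-tail distance and heights all match the key: yaw 15.8°, grip at (0.513, 0.468). Going down to grasp it.

>>> apply_moves:
  targets:
    - {"dp": [-0.002,0.006,-0.035],"yaw": 0.6}
    - {"dp": [-0.002,0.008,-0.07],"yaw": 0.6}
    - {"dp": [-0.002,0.008,-0.11],"yaw": 0.6}
    - {"dp": [-0.002,0.008,-0.15],"yaw": 0.6}
    - {"dp": [-0.002,0.008,-0.19],"yaw": 0.6}
    - {"dp": [-0.002,0.008,-0.225],"yaw": 0.6}
    - {"dp": [-0.002,0.008,-0.25],"yaw": 0.6}
    - {"dp": [-0.002,0.008,-0.27],"yaw": 0.6}
    - {"dp": [-0.002,0.008,-0.278],"yaw": 0.6}
    - {"dp": [-0.002,0.008,-0.278],"yaw": 0.6}
    - {"dp": [-0.002,0.008,-0.278],"yaw": 0.6}

```text
time_s: 3.87
tcp_pos: [0.514, 0.4669, 0.0418]
eef_rot: [-179.9, 0.0, -74.3]
contact_force: [0.3, 0.3, 0.3]
gripper_width: 0.0876
gripper_force: 0.0
```

>>> apply_moves:
  grip: 1
  squeeze: 45
  targets:
    - {"dp": [0,0,0],"yaw": 0}
    - {"dp": [0,0,0],"yaw": 0}
    - {"dp": [0,0,0],"yaw": 0}
    - {"dp": [0,0,0],"yaw": 0}
    - {"dp": [0,0,0],"yaw": 0}
    - {"dp": [0,0,0],"yaw": 0}
    - {"dp": [0,0,0],"yaw": 0}
    - {"dp": [0,0,0],"yaw": 0}
    - {"dp": [0,0,0],"yaw": 0}
    - {"dp": [0,0,0],"yaw": 0}

```text
time_s: 4.7
tcp_pos: [0.5132, 0.4673, 0.0406]
eef_rot: [180.0, -0.0, -74.3]
contact_force: [0.4, -1.1, -0.2]
gripper_width: 0.0264
gripper_force: 0.0
```

>>> apply_moves:
  targets:
    - {"dp": [0,0,0],"yaw": 0}
    - {"dp": [0,0,0],"yaw": 0}
    - {"dp": [0,0,0],"yaw": 0}
    - {"dp": [0,0,0],"yaw": 0}
    - {"dp": [0,0,0],"yaw": 0}
    - {"dp": [0,0,0],"yaw": 0}

```text
time_s: 5.2
tcp_pos: [0.5131, 0.4673, 0.0406]
eef_rot: [180.0, -0.0, -74.3]
contact_force: [0.1, 1.1, -0.2]
gripper_width: 0.0149
gripper_force: 45.0
```

>>> apply_moves:
  targets:
    - {"dp": [0,0,0.01],"yaw": 0}
    - {"dp": [0,0,0.03],"yaw": 0}
    - {"dp": [0,0,0.06],"yaw": 0}
    - {"dp": [0,0,0.09],"yaw": 0}
    - {"dp": [0,0,0.12],"yaw": 0}
    - {"dp": [0,-0.01,0.15],"yaw": 0}
    - {"dp": [0.005,-0.03,0.17],"yaw": -0.5}
    - {"dp": [0.01,-0.055,0.17],"yaw": -1}
    - {"dp": [0.018,-0.085,0.17],"yaw": -2}
    - {"dp": [0.025,-0.12,0.17],"yaw": -3}
    - {"dp": [0.032,-0.155,0.17],"yaw": -4}
    - {"dp": [0.04,-0.19,0.17],"yaw": -5}
    - {"dp": [0.047,-0.22,0.17],"yaw": -6}
    - {"dp": [0.054,-0.25,0.17],"yaw": -7}
    - {"dp": [0.06,-0.275,0.17],"yaw": -7.5}
    - {"dp": [0.063,-0.295,0.17],"yaw": -7.5}
    - {"dp": [0.064,-0.3,0.17],"yaw": -7.5}
    - {"dp": [0.064,-0.3,0.17],"yaw": -7.5}
    - {"dp": [0.064,-0.3,0.17],"yaw": -7.5}

```text
time_s: 6.78
tcp_pos: [0.5772, 0.1673, 0.211]
eef_rot: [-180.0, 0.0, -81.8]
contact_force: [0.5, 0.8, -3.2]
gripper_width: 0.0152
gripper_force: 45.0
```

```bash
python3 - <<'E'
from h import *
import pickle
s=get_state();print(s)
c=cap('wrist'); pickle.dump(c,open('w3.pkl','wb')); save(c,'w3.png',s=1.5)
c=cap('scene'); pickle.dump(c,open('s3.pkl','wb'))
E
```

```text
{'time_s': 6.7833, 'joints': array([ 3.47698095e+01,  1.39129967e+01, -9.70985301e+00, -1.26996479e-02,
       -6.63510059e+01, -2.65757167e+01]), 'qd': array([ 1.1232733 ,  0.41129419,  0.23989643, -0.04645819,  0.21873564,
       -0.16961718]), 'joint_torque': array([ -0.93197258, -50.15550256,  29.48871374,   7.35806018,
        -0.07852352,   0.06158472]), 'tcp_pos': array([0.57720377, 0.16732196, 0.21099912]), 'eef_rot': array([-1.79981824e+02,  2.21023538e-02, -8.18109953e+01]), 'contact_force': array([ 0.45643713,  0.83928986, -3.18197664]), 'moment': array([ 0.08339702,  0.07887664, -0.01279567]), 'gripper_force': 44.98834311962128, 'gripper_width': 0.015220649718616124}
```

View pics/w3.png

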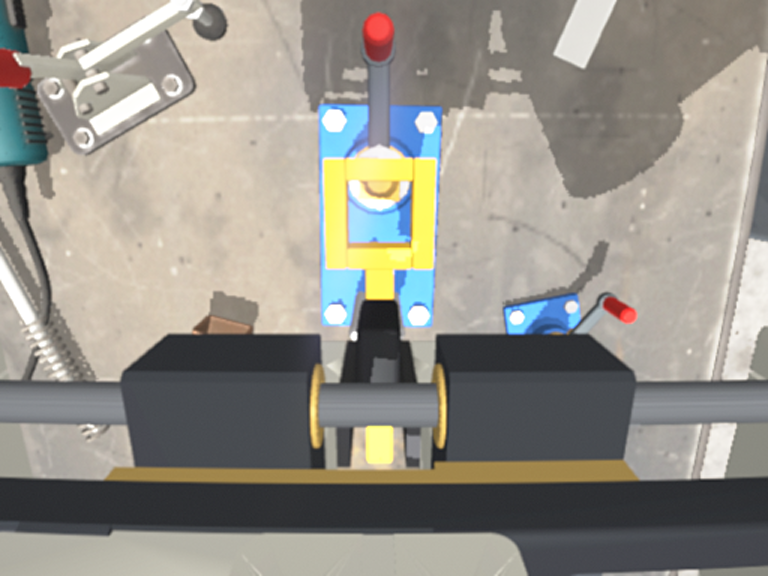

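The key is held, with its ring at (380,213). The screw's point shows through the hole at (380,188), the plate spans (320-440, 105-327), and the knob is at (379,30).

```bash
python3 - <<'E'
from h import *
import pickle
c=pickle.load(open('w3.pkl','rb'))
hsv=cv2.cvtColor(c['image'],cv2.COLOR_RGB2HSV);P=cloud(c)
H,S,V=[hsv[...,i].astype(int) for i in range(3)]
v,u=np.mgrid[0:384,0:512]
b=(u>205)&(u<300)&(v>100)&(v<182)
m=b&(H>18)&(H<34)&(S>100)&(V>160)&(P[...,2]>.165)
top=m&(P[...,2]>.183)
print('ring depth pct',np.percentile(P[m][:,2],[5,50,95]))
for z in(.1884,):
    for mm in(m,top):
        Q=world(c,u[mm],v[mm],z);rc=cv2.minAreaRect((Q[:,:2]*1000).astype(np.float32));print('ring',rc)
# plane tilt of ring top
Q=P[top];A=np.c_[Q[:,:2]-Q[:,:2].mean(0),np.ones(len(Q))];print('plane',np.linalg.lstsq(A,Q[:,2],rcond=None)[0])
mb=(H>100)&(H<120)&(S>150)&(u>205)&(u<300)&(v>60)&(v<225)
Q=world(c,u[mb],v[mb],.012);print('plate',cv2.minAreaRect((Q[:,:2]*1000).astype(np.float32)))
ms=b&(abs(P[...,2]-.108)<.003)&(S>60);print('screwtop',ms.sum(),world(c,u[ms],v[ms],.108).mean(0),P[ms].mean(0))
mk=((H<6)|(H>174))&(S>150)&(v<60)&(u>230)&(u<275)&(abs(P[...,2]-.106)<.004);print('knob',mk.sum(),P[mk].mean(0))
# bolts (white) on plate
w=(S<40)&(V>190)&(u>205)&(u<300)&(v>60)&(v<222)
k,l,st,ce=cv2.connectedComponentsWithStats(w.astype(np.uint8))
for i in range(1,k):
    if st[i,4]>40: print('bolt',st[i],world(c,ce[i][0],ce[i][1],.018))
E
```

```text
ring depth pct [0.18579142 0.18769206 0.188845  ]
ring ((584.574951171875, 117.43658447265625), (42.59937286376953, 44.67920684814453), 8.680991172790527)
ring ((584.5792236328125, 117.40872955322266), (42.59937286376953, 44.62284469604492), 8.680991172790527)
plane [ 0.00041498 -0.06475543  0.18833312]
plate ((579.781005859375, 133.47122192382812), (83.21733856201172, 152.5867919921875), 7.5102033615112305)
screwtop 123 [0.5855402  0.11015904 0.108     ] [0.58553083 0.11020932 0.10707348]
knob 329 [0.59769659 0.03014914 0.1047898 ]
bolt [215  73  16  15 187] [0.62330248 0.07337405 0.018     ]
bolt [ 206   74   27  148 1080] [0.62725367 0.15818842 0.018     ]
bolt [277  75  14  14 159] [0.55801056 0.06523448 0.018     ]
bolt [292  76   8  88 494] [0.53678891 0.10644326 0.018     ]
bolt [239  96  28  10 167] [0.58759152 0.09088518 0.018     ]
bolt [232 120  41  20 273] [0.58651426 0.12181652 0.018     ]
bolt [289 187  11  15  93] [0.52321845 0.18750109 0.018     ]
bolt [216 203  15  13 153] [0.6047874  0.21760964 0.018     ]
bolt [272 204  14  13 150] [0.53955995 0.20937241 0.018     ]
bolt [270 210  27  12 112] [0.53193696 0.21967736 0.018     ]
```

```bash
python3 - <<'E'
from h import *
import pickle
c=pickle.load(open('w3.pkl','rb'))
hsv=cv2.cvtColor(c['image'],cv2.COLOR_RGB2HSV);P=cloud(c)
H,S,V=[hsv[...,i].astype(int) for i in range(3)]
v,u=np.mgrid[0:384,0:512]
mb=(H>100)&(H<120)&(S>150)&(u>205)&(u<300)&(v>60)&(v<225)&(abs(P[...,2]-.012)<.006)
def pl(Q):
    A=np.c_[Q[:,:2]-Q[:,:2].mean(0),np.ones(len(Q))];return np.round(np.linalg.lstsq(A,Q[:,2],rcond=None)[0],4)
print('plate plane',pl(P[mb]))
ms=(u>235)&(u<272)&(v>118)&(v<145)&(P[...,2]>.095)&(P[...,2]<.112)
for row in range(118,142):
    k=ms[row]; 
    if k.any(): print(row,u[row][k].min(),u[row][k].max(),np.round(P[row][k].mean(0),4))
tail=(H>18)&(H<34)&(S>100)&(V>160)&(u>235)&(u<270)&(v>280)&(v<312)
print('tail',tail.sum(),np.nanmedian(P[tail],0),pl(P[tail]))
mk=((H<6)|(H>174))&(S>150)&(v<60)&(u>230)&(u<275)&(P[...,2]>.1035);Q=P[mk];print('knob',mk.sum(),Q.mean(0),Q.min(0),Q.max(0))
E
```

```text
plate plane [0.0002 0.0004 0.0117]
121 239 266 [0.5859 0.1078 0.1051]
122 239 266 [0.5861 0.1086 0.1051]
123 239 266 [0.5853 0.1093 0.1048]
124 239 266 [0.5855 0.1102 0.1044]
125 239 266 [0.5854 0.1111 0.1039]
126 239 265 [0.5857 0.112  0.1037]
127 239 265 [0.5853 0.1128 0.1029]
128 239 265 [0.5854 0.1137 0.1022]
129 239 265 [0.5853 0.1146 0.1008]
130 239 265 [0.5852 0.1156 0.0996]
131 239 265 [0.585  0.1165 0.0987]
132 239 265 [0.5849 0.1174 0.0975]
133 250 265 [0.58   0.1176 0.0969]
tail 184 [0.57137502 0.22330084 0.18208284] [ 0.5984 -1.3726  0.1721]
knob 280 [0.59783813 0.03008368 0.10611159] [0.58820168 0.02265711 0.1035103 ] [0.60469844 0.09611318 0.37646343]
```

The key hangs level, the stand's yaw is 7.2° and the screw is at (0.5852, 0.106). I shift the key over the screw and lower it with an eye on the force.

>>> apply_moves:
  targets:
    - {"dp": [0.0005,-0.003,-0.01],"yaw": -0.5}
    - {"dp": [0.001,-0.008,-0.02],"yaw": -1}
    - {"dp": [0.0015,-0.0113,-0.03],"yaw": -1}
    - {"dp": [0.0015,-0.0113,-0.04],"yaw": -1}
    - {"dp": [0.0015,-0.0113,-0.05],"yaw": -1}
    - {"dp": [0.0015,-0.0113,-0.055],"yaw": -1}
    - {"dp": [0.0015,-0.0113,-0.055],"yaw": -1}
    - {"dp": [0.0015,-0.0113,-0.055],"yaw": -1}
    - {"dp": [0.0015,-0.0113,-0.06],"yaw": -1}
    - {"dp": [0.0015,-0.0113,-0.064],"yaw": -1}
    - {"dp": [0.0015,-0.0113,-0.068],"yaw": -1}
    - {"dp": [0.0015,-0.0113,-0.068],"yaw": -1}

```text
time_s: 7.88
tcp_pos: [0.5782, 0.1558, 0.1418]
eef_rot: [179.9, -0.0, -82.8]
contact_force: [-0.1, -0.2, -3.4]
gripper_width: 0.015
gripper_force: 45.0
```

>>> apply_moves:
  targets:
    - {"dp": [0,0,-0.002],"yaw": 0}
    - {"dp": [0,0,-0.004],"yaw": 0}
    - {"dp": [0,0,-0.006],"yaw": 0}
    - {"dp": [0,0,-0.006],"yaw": 0}

```text
time_s: 8.22
tcp_pos: [0.5786, 0.156, 0.1363]
eef_rot: [180.0, -0.0, -82.8]
contact_force: [1.0, -0.3, -2.9]
gripper_width: 0.0149
gripper_force: 45.0
```

Below the post tops with no resistance, so I continue.

>>> apply_moves:
  targets:
    - {"dp": [0,0,-0.002],"yaw": 0}
    - {"dp": [0,0,-0.004],"yaw": 0}
    - {"dp": [0,0,-0.006],"yaw": 0}
    - {"dp": [0,0,-0.008],"yaw": 0}
    - {"dp": [0,0,-0.008],"yaw": 0}

```text
time_s: 8.63
tcp_pos: [0.5786, 0.156, 0.1282]
eef_rot: [180.0, -0.0, -82.8]
contact_force: [0.4, -0.0, -2.5]
gripper_width: 0.0148
gripper_force: 45.0
```

>>> apply_moves:
  targets:
    - {"dp": [0,0,-0.003],"yaw": 0}
    - {"dp": [0,0,-0.006],"yaw": 0}
    - {"dp": [0,0,-0.009],"yaw": 0}
    - {"dp": [0,0,-0.011],"yaw": 0}
    - {"dp": [0,0,-0.011],"yaw": 0}

```text
time_s: 9.05
tcp_pos: [0.5785, 0.1559, 0.1171]
eef_rot: [180.0, -0.0, -82.8]
contact_force: [0.4, 0.5, -3.8]
gripper_width: 0.0151
gripper_force: 45.0
```

>>> apply_moves:
  targets:
    - {"dp": [0,0,-0.002],"yaw": 0}
    - {"dp": [0,0,-0.004],"yaw": 0}
    - {"dp": [0,0,-0.0045],"yaw": 0}
    - {"dp": [0,0,-0.005],"yaw": 0}
    - {"dp": [0,0,-0.005],"yaw": 0}

```text
time_s: 9.47
tcp_pos: [0.5787, 0.1561, 0.1127]
eef_rot: [-180.0, 0.0, -82.8]
contact_force: [0.8, -0.2, -1.5]
gripper_width: 0.0153
gripper_force: 45.0
```

>>> apply_moves:
  grip: -0.2
  targets:
    - {"dp": [0,0,0],"yaw": 0}
    - {"dp": [0,0,0],"yaw": 0}
    - {"dp": [0,0,0],"yaw": 0}
    - {"dp": [0,0,0],"yaw": 0}
    - {"dp": [0,0,0],"yaw": 0}

```text
time_s: 9.88
tcp_pos: [0.5788, 0.156, 0.1129]
eef_rot: [-180.0, 0.0, -82.8]
contact_force: [0.4, -0.3, -0.6]
gripper_width: 0.0427
gripper_force: 0.0
```

>>> apply_moves:
  targets:
    - {"dp": [0,0,0.01],"yaw": 0}
    - {"dp": [0,0,0.03],"yaw": 0}
    - {"dp": [0,0,0.055],"yaw": 0}
    - {"dp": [0,0,0.08],"yaw": 0}
    - {"dp": [0,0,0.105],"yaw": 0}
    - {"dp": [0,-0.01,0.13],"yaw": 0}
    - {"dp": [0,-0.02,0.14],"yaw": 0}
    - {"dp": [0,-0.02,0.14],"yaw": 0}

```text
time_s: 10.55
tcp_pos: [0.58, 0.1352, 0.2568]
eef_rot: [-179.7, 0.1, -82.8]
contact_force: [0.3, 0.8, -0.4]
gripper_width: 0.0526
gripper_force: 0.0
```

```bash
python3 - <<'E'
from h import *
import pickle
c=cap('wrist'); pickle.dump(c,open('w4.pkl','wb')); save(c,'w4.png',(140,0,370,300),2)
hsv=cv2.cvtColor(c['image'],cv2.COLOR_RGB2HSV);P=cloud(c)
H,S,V=[hsv[...,i].astype(int) for i in range(3)]
v,u=np.mgrid[0:384,0:512]
m=(H>18)&(H<34)&(S>100)&(V>150)&(c['range_z']>.15)&(P[...,2]>.05)&(P[...,2]<.12)&(P[...,1]>.05)
print(m.sum(),np.percentile(P[m][:,2],[5,25,50,75,95]))
m2=m&(abs(P[...,2]-.09)<.006);print('ring z',np.median(P[m2][:,2]),cv2.minAreaRect((P[m2&(P[...,1]<.14)][:,:2]*1000).astype(np.float32)))
mt=m&(P[...,1]>.18);print('tail',mt.sum(),np.median(P[mt],0) if mt.any() else 0)
mk=((H<6)|(H>174))&(S>150)&(abs(P[...,2]-.106)<.004)&(abs(P[...,1]-.03)<.03);print('knob',mk.sum(),P[mk].mean(0),P[mk].min(0),P[mk].max(0))
print(get_state()['contact_force'])
E
```

```text
1408 [0.07151499 0.08698005 0.09144176 0.09474498 0.10511957]
ring z 0.09166834220212097 ((584.3472900390625, 106.52930450439453), (42.36469650268555, 44.26193618774414), 7.030015468597412)
tail 182 [0.57416939 0.20854399 0.07200337]
knob 182 [0.59750204 0.02940634 0.10503368] [0.59007202 0.02216608 0.10208303] [0.60442774 0.03522157 0.10784158]
[ 0.2744149  -0.23676671 -0.42549123]
```

View pics/w4.png

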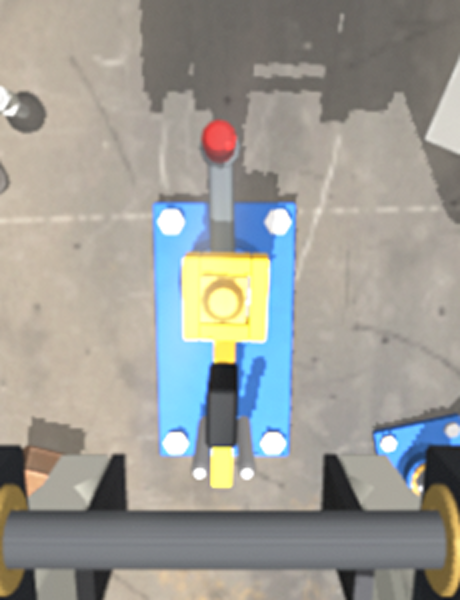

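The tail lies between the posts, at (223,465), and the square stands through the ring at (223,300). The tail's height reads low, so I check for tilt.

```bash
python3 - <<'E'
from h import *
import pickle
c=pickle.load(open('w4.pkl','rb'))
P=cloud(c)
# profile along key axis image column u=140+223/2
for v in list(range(126,250,5)):
    u=np.array([251,252]); print(v,np.round(P[v,251],4),c['image'][v,251], '| side', np.round(P[v,235],4) if v<172 else '')
E
```

```text
126 [0.5889 0.0842 0.0801] [201 170 110] | side [0.6056 0.0862 0.0828]
131 [0.5883 0.0883 0.0947] [255 255 154] | side [0.6044 0.0904 0.094 ]
136 [0.5876 0.0934 0.0936] [255 255 120] | side [0.6039 0.0954 0.0939]
141 [0.587  0.0973 0.1042] [211 172 102] | side [0.6033 0.1005 0.0937]
146 [0.5864 0.1018 0.1081] [255 255 182] | side [0.6028 0.1059 0.0915]
151 [0.5858 0.1066 0.1083] [255 255 185] | side [0.6022 0.111  0.0919]
156 [0.5852 0.1117 0.1077] [255 255 195] | side [0.6017 0.1165 0.0905]
161 [0.5843 0.1201 0.0874] [236 197  90] | side [0.6011 0.1218 0.0901]
166 [0.5836 0.1252 0.0889] [255 255 147] | side [0.6005 0.1273 0.0892]
171 [0.5828 0.132  0.082 ] [254 243  89] | side [0.6025 0.1489 0.0112]
176 [0.5821 0.1375 0.0821] [255 244  91] | side 
181 [0.5815 0.1423 0.0855] [159 122  50] | side 
186 [0.5812 0.1438 0.1014] [35 35 38] | side 
191 [0.5808 0.1458 0.1142] [34 33 36] | side 
196 [0.5804 0.1486 0.1224] [73 74 76] | side 
201 [0.5798 0.1535 0.1232] [95 97 99] | side 
206 [0.5791 0.1591 0.1218] [94 96 98] | side 
211 [0.5784 0.1648 0.1203] [92 95 96] | side 
216 [0.5777 0.1705 0.119 ] [91 93 95] | side 
221 [0.5769 0.176  0.1184] [85 87 94] | side 
226 [0.5744 0.199  0.0732] [255 255 145] | side 
231 [0.5735 0.2057 0.0721] [255 255 144] | side 
236 [0.5727 0.2125 0.071 ] [255 255 144] | side 
241 [0.5719 0.2187 0.0714] [255 255 145] | side 
246 [ 5.674e-01  2.583e-01 -4.000e-04] [177 167 156] | side
```

The key has tipped: nose up about 7°, ring top falling from 94.7 to 88.9 mm. I press the ring's front bar down with closed fingertips to level it.

>>> apply_moves:
  grip: 1
  squeeze: 20
  targets:
    - {"dp": [0.002,-0.015,0],"yaw": 0}
    - {"dp": [0.005,-0.035,0],"yaw": 0}
    - {"dp": [0.008,-0.054,0],"yaw": 0}
    - {"dp": [0.008,-0.054,-0.02],"yaw": 0}
    - {"dp": [0.008,-0.054,-0.04],"yaw": 0}
    - {"dp": [0.008,-0.054,-0.06],"yaw": 0}
    - {"dp": [0.008,-0.054,-0.08],"yaw": 0}
    - {"dp": [0.008,-0.054,-0.1],"yaw": 0}
    - {"dp": [0.008,-0.054,-0.115],"yaw": 0}
    - {"dp": [0.008,-0.054,-0.125],"yaw": 0}
    - {"dp": [0.008,-0.054,-0.13],"yaw": 0}
    - {"dp": [0.008,-0.054,-0.13],"yaw": 0}
    - {"dp": [0.008,-0.054,-0.13],"yaw": 0}

```text
time_s: 11.68
tcp_pos: [0.5869, 0.0819, 0.1228]
eef_rot: [180.0, -0.0, -82.8]
contact_force: [-0.3, 0.5, 0.7]
gripper_width: 0.0004
gripper_force: 0.0
```

>>> apply_moves:
  targets:
    - {"dp": [0,0,-0.002],"yaw": 0}
    - {"dp": [0,0,-0.004],"yaw": 0}
    - {"dp": [0,0,-0.006],"yaw": 0}
    - {"dp": [0,0,-0.006],"yaw": 0}

```text
time_s: 12.02
tcp_pos: [0.5866, 0.082, 0.1167]
eef_rot: [-180.0, 0.0, -82.8]
contact_force: [-0.2, -0.3, -0.2]
gripper_width: 0.0006
gripper_force: 0.0
```

>>> apply_moves:
  targets:
    - {"dp": [0,0,-0.001],"yaw": 0}
    - {"dp": [0,0,-0.002],"yaw": 0}
    - {"dp": [0,0,-0.003],"yaw": 0}
    - {"dp": [0,0,-0.003],"yaw": 0}

```text
time_s: 12.35
tcp_pos: [0.5866, 0.082, 0.1135]
eef_rot: [180.0, -0.0, -82.8]
contact_force: [0.1, 0.7, -1.1]
gripper_width: 0.0004
gripper_force: 0.0
```

>>> apply_moves:
  targets:
    - {"dp": [0,0,-0.001],"yaw": 0}
    - {"dp": [0,0,-0.002],"yaw": 0}
    - {"dp": [0,0,-0.002],"yaw": 0}

```text
time_s: 12.6
tcp_pos: [0.5866, 0.082, 0.1114]
eef_rot: [180.0, -0.0, -82.8]
contact_force: [-0.1, 0.2, 0.1]
gripper_width: 0.0006
gripper_force: 0.0
```

>>> apply_moves:
  targets:
    - {"dp": [0,0,-0.001],"yaw": 0}
    - {"dp": [0,0,-0.002],"yaw": 0}
    - {"dp": [0,0,-0.002],"yaw": 0}

```text
time_s: 12.85
tcp_pos: [0.5866, 0.082, 0.1094]
eef_rot: [180.0, -0.0, -82.8]
contact_force: [-0.1, 0.4, 0.3]
gripper_width: 0.0003
gripper_force: 0.0
```

```bash
python3 - <<'E'
from h import *
import pickle
s=get_state();print(s['contact_force'],s['moment'],s['tcp_pos'])
c=cap('wrist');P=cloud(c)
for v in range(150,384,9): print(v,[ (tuple(np.round(P[v,u]*1000).astype(int)),c['image'][v,u].tolist()) for u in(232,256)])
E
```

```text
[-0.09472629  0.40447908  0.26836113] [-0.02449523  0.11873234  0.03471484] [0.58657297 0.0819645  0.10942479]
150 [((np.int64(604), np.int64(35), np.int64(101)), [198, 157, 162]), ((np.int64(591), np.int64(33), np.int64(103)), [217, 63, 61])]
159 [((np.int64(608), np.int64(57), np.int64(0)), [158, 150, 161]), ((np.int64(589), np.int64(45), np.int64(56)), [110, 115, 118])]
168 [((np.int64(606), np.int64(63), np.int64(11)), [154, 234, 255]), ((np.int64(588), np.int64(51), np.int64(57)), [110, 118, 123])]
177 [((np.int64(606), np.int64(70), np.int64(12)), [150, 235, 255]), ((np.int64(587), np.int64(58), np.int64(57)), [113, 121, 128])]
186 [((np.int64(605), np.int64(78), np.int64(12)), [139, 227, 255]), ((np.int64(586), np.int64(64), np.int64(57)), [160, 170, 172])]
195 [((np.int64(604), np.int64(85), np.int64(15)), [86, 123, 194]), ((np.int64(586), np.int64(71), np.int64(57)), [118, 122, 123])]
204 [((np.int64(602), np.int64(87), np.int64(32)), [68, 93, 143]), ((np.int64(585), np.int64(77), np.int64(57)), [116, 120, 121])]
213 [((np.int64(601), np.int64(92), np.int64(41)), [137, 147, 
[... 1736 characters left out ...]
4(56), np.int64(218)), [52, 54, 57])]
339 [((np.int64(595), np.int64(56), np.int64(221)), [49, 51, 55]), ((np.int64(590), np.int64(56), np.int64(221)), [52, 54, 57])]
348 [((np.int64(595), np.int64(56), np.int64(224)), [51, 53, 57]), ((np.int64(590), np.int64(56), np.int64(224)), [50, 54, 58])]
357 [((np.int64(594), np.int64(56), np.int64(227)), [208, 205, 190]), ((np.int64(590), np.int64(58), np.int64(224)), [198, 195, 182])]
366 [((np.int64(594), np.int64(56), np.int64(229)), [201, 199, 185]), ((np.int64(590), np.int64(56), np.int64(228)), [202, 198, 186])]
375 [((np.int64(594), np.int64(56), np.int64(231)), [200, 196, 184]), ((np.int64(590), np.int64(56), np.int64(231)), [200, 196, 184])]
```

Force stays near zero. I lift and look at the key again.

>>> apply_moves:
  targets:
    - {"dp": [0,0,0.02],"yaw": 0}
    - {"dp": [0,0,0.05],"yaw": 0}
    - {"dp": [-0.003,0.02,0.085],"yaw": 0}
    - {"dp": [-0.006,0.04,0.12],"yaw": 0}
    - {"dp": [-0.008,0.055,0.145],"yaw": 0}
    - {"dp": [-0.008,0.055,0.145],"yaw": 0}
    - {"dp": [-0.008,0.055,0.145],"yaw": 0}

```text
time_s: 13.48
tcp_pos: [0.5792, 0.1382, 0.2566]
eef_rot: [-179.8, 0.1, -82.7]
contact_force: [-0.2, 0.8, -1.4]
gripper_width: 0.0004
gripper_force: 0.0
```

```bash
cat > prof.py <<'E'
from h import *
import pickle,sys
c=cap('wrist'); pickle.dump(c,open('w5.pkl','wb')); P=cloud(c)
s=np.array([.5852,.106]);a=np.radians(7.2);ey=np.array([-np.sin(a),np.cos(a)]);ex=np.array([np.cos(a),np.sin(a)])
L=np.stack([(P[...,:2]-s)@ex,(P[...,:2]-s)@ey,P[...,2]],-1)*1000
hsv=cv2.cvtColor(c['image'],cv2.COLOR_RGB2HSV);Y=(hsv[...,0]>18)&(hsv[...,0]<34)&(hsv[...,1]>90)&(hsv[...,2]>150)
ok=c['range_z']>.15
def z(m): 
    m=m&ok; return (int(m.sum()),np.round(np.median(L[m][:,2]),1)) if m.any() else None
X,Yy,Z=L[...,0],L[...,1],L[...,2]
for lo,hi in((-22,-14),(-12,-4),(-4,4),(4,12),(14,21)): print('ring side y',lo,hi,z(Y&(abs(X)>14)&(abs(X)<21)&(Yy>lo)&(Yy<hi)&(Z>70)))
for lo,hi in((36,43),(43,52),(52,60),(60,68)): print('grip',lo,hi,z((abs(X)<7)&(Yy>lo)&(Yy<hi)&(Z>100)&(Z<140)))
for lo,hi in((24,33),(75,85),(85,100),(100,116)): print('tail',lo,hi,z(Y&(abs(X)<6)&(Yy>lo)&(Yy<hi)&(Z>50)&(Z<95)))
E
python3 prof.py
```

```text
ring side y -22 -14 (66, np.float64(93.9))
ring side y -12 -4 (55, np.float64(93.3))
ring side y -4 4 (51, np.float64(92.2))
ring side y 4 12 (49, np.float64(91.1))
ring side y 14 21 (38, np.float64(90.3))
grip 36 43 (136, np.float64(114.3))
grip 43 52 (117, np.float64(121.7))
grip 52 60 (102, np.float64(120.6))
grip 60 68 (100, np.float64(119.5))
tail 24 33 (80, np.float64(82.0))
tail 75 85 None
tail 85 100 (51, np.float64(73.5))
tail 100 116 (24, np.float64(71.6))
```

The key is still tipped by its own weight (tail-heavy), though the square is through it and the tail is between the posts. It holds the screw as it stands, so I go on to the lever, straddling the knob with loosely open fingers.

>>> apply_moves:
  grip: 0.4
  targets:
    - {"dp": [0.006,-0.035,0],"yaw": 1}
    - {"dp": [0.012,-0.073,-0.01],"yaw": 2}
    - {"dp": [0.0185,-0.109,-0.03],"yaw": 2}
    - {"dp": [0.0185,-0.109,-0.06],"yaw": 2}
    - {"dp": [0.0185,-0.109,-0.09],"yaw": 2}
    - {"dp": [0.0185,-0.109,-0.11],"yaw": 2}
    - {"dp": [0.0185,-0.109,-0.115],"yaw": 2}
    - {"dp": [0.0185,-0.109,-0.115],"yaw": 2}
    - {"dp": [0.0185,-0.109,-0.115],"yaw": 2}

```text
time_s: 14.28
tcp_pos: [0.5974, 0.0277, 0.1399]
eef_rot: [180.0, -0.0, -80.8]
contact_force: [-0.6, -0.1, 0.9]
gripper_width: 0.0261
gripper_force: 0.0
```

>>> apply_moves:
  targets:
    - {"dp": [0.0003,0.001,-0.012],"yaw": 0}
    - {"dp": [0.0003,0.001,-0.024],"yaw": 0}
    - {"dp": [0.0003,0.001,-0.036],"yaw": 0}
    - {"dp": [0.0003,0.001,-0.046],"yaw": 0}
    - {"dp": [0.0003,0.001,-0.052],"yaw": 0}
    - {"dp": [0.0003,0.001,-0.052],"yaw": 0}

```text
time_s: 14.78
tcp_pos: [0.5973, 0.0291, 0.0872]
eef_rot: [180.0, -0.0, -80.8]
contact_force: [0.2, -1.1, -0.3]
gripper_width: 0.0261
gripper_force: 0.0
```

```bash
cat > arc.py <<'E'
from h import *
s=get_state();S=np.array([.5852,.106]);p=s['tcp_pos'];d=p[:2]-S
print('t',s['time_s'],'tcp',np.round(p,4),'ang',np.degrees(np.arctan2(d[1],d[0])),'r',np.hypot(*d),'yaw',s['eef_rot'][2],'F',np.round(s['contact_force'],2))
if __name__=='__main__':
    import sys
    a0=float(sys.argv[1])  # present commanded angle
    p0=S+.078*np.array([np.cos(np.radians(a0)),np.sin(np.radians(a0))])
    for k in map(float,sys.argv[2:]):
        a=np.radians(a0-k);q=S+.078*np.array([np.cos(a),np.sin(a)])-p0
        print(k,np.round(q,4))
E
python3 arc.py -80.8 2 4 6 8 10 12 14 16 18 20 22 24 26 28 30
```

```text
t 14.7833 tcp [0.5973 0.0291 0.0872] ang -81.08673550435132 r 0.07786030075631814 yaw -80.75392052596058 F [ 0.24 -1.06 -0.29]
2.0 [-0.0027 -0.0004]
4.0 [-0.0054 -0.0007]
6.0 [-0.0081 -0.0009]
8.0 [-0.0108 -0.001 ]
10.0 [-0.0136 -0.001 ]
12.0 [-0.0163 -0.0009]
14.0 [-0.019  -0.0007]
16.0 [-0.0217 -0.0005]
18.0 [-0.0244 -0.0001]
20.0 [-0.0271  0.0004]
22.0 [-0.0298  0.0009]
24.0 [-0.0324  0.0016]
26.0 [-0.035   0.0023]
28.0 [-0.0376  0.0032]
30.0 [-0.0402  0.0041]
```

>>> apply_moves:
  targets:
    - {"dp": [-0.0027,-0.0004,0],"yaw": -2}
    - {"dp": [-0.0054,-0.0007,0],"yaw": -4}
    - {"dp": [-0.0081,-0.0009,0],"yaw": -6}
    - {"dp": [-0.0108,-0.001,0],"yaw": -8}
    - {"dp": [-0.0136,-0.001,0],"yaw": -10}
    - {"dp": [-0.0163,-0.0009,0],"yaw": -12}
    - {"dp": [-0.019,-0.0007,0],"yaw": -14}
    - {"dp": [-0.0217,-0.0005,0],"yaw": -16}
    - {"dp": [-0.0244,-0.0001,0],"yaw": -18}
    - {"dp": [-0.0271,0.0004,0],"yaw": -20}
    - {"dp": [-0.0298,0.0009,0],"yaw": -22}
    - {"dp": [-0.0324,0.0016,0],"yaw": -24}
    - {"dp": [-0.035,0.0023,0],"yaw": -26}
    - {"dp": [-0.0376,0.0032,0],"yaw": -28}
    - {"dp": [-0.0376,0.0032,0],"yaw": -28}

```text
time_s: 16.03
tcp_pos: [0.5604, 0.0325, 0.0888]
eef_rot: [-179.9, 0.1, -108.8]
contact_force: [-0.5, -0.1, 0.5]
gripper_width: 0.0262
gripper_force: 0.1
```

```bash
python3 arc.py -108.8 1 2 3 4 5 6 7 8 9 10 11 12
python3 - <<'E'
from h import *
c=cap('wrist');save(c,'w6.png',s=1.5)
E
```

```text
t 16.0333 tcp [0.5604 0.0325 0.0888] ang -108.66878655036174 r 0.0776144870219141 yaw -108.83182961767622 F [-0.48 -0.05  0.48]
1.0 [-0.0013  0.0004]
2.0 [-0.0026  0.0009]
3.0 [-0.0038  0.0014]
4.0 [-0.0051  0.0019]
5.0 [-0.0063  0.0025]
6.0 [-0.0076  0.003 ]
7.0 [-0.0088  0.0036]
8.0 [-0.01    0.0042]
9.0 [-0.0112  0.0048]
10.0 [-0.0124  0.0055]
11.0 [-0.0136  0.0062]
12.0 [-0.0148  0.0068]
```

View pics/w6.png

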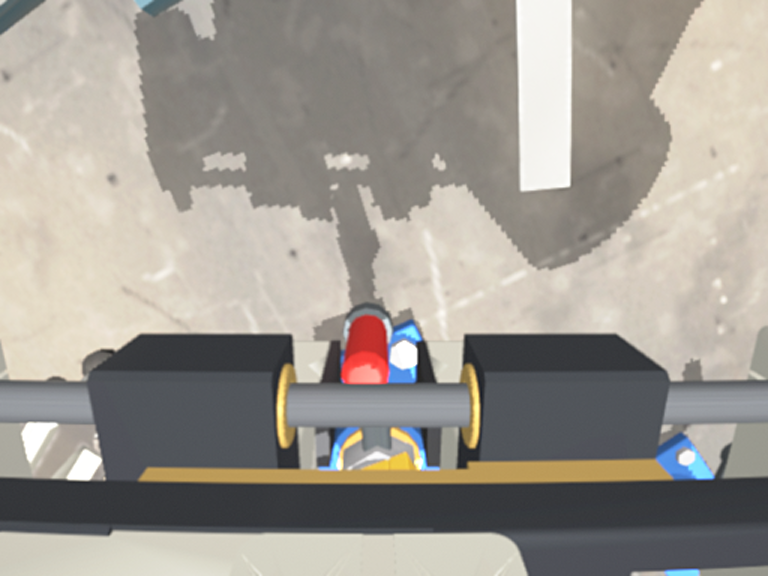

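The red knob sits between the fingers at (367,350) against the left one, so the push works. From here I take 3° steps, which stay under about 13.4 N even if the washer bites at once, and read the force after each.

>>> apply_moves:
  targets:
    - {"dp": [-0.0013,0.0004,0],"yaw": -1}
    - {"dp": [-0.0026,0.0009,0],"yaw": -2}
    - {"dp": [-0.0038,0.0014,0],"yaw": -3}
    - {"dp": [-0.0038,0.0014,0],"yaw": -3}

```text
time_s: 16.42
tcp_pos: [0.5561, 0.0337, 0.0878]
eef_rot: [-180.0, 0.0, -111.8]
contact_force: [1.1, -0.4, 0.5]
gripper_width: 0.0263
gripper_force: 0.3
```

```bash
python3 arc.py -111.8 1 2 3; for a in -114.8 -117.8 -120.8 -123.8 -126.8 -129.8 -132.8 -135.8 -138.8 -141.8 -144.8; do echo $a; python3 arc.py $a 1 2 3|tail -3; done
```

```text
t 16.4167 tcp [0.5561 0.0337 0.0878] ang -111.93979380372411 r 0.07795172090072679 yaw -111.84009647283192 F [ 1.14 -0.42  0.48]
1.0 [-0.0013  0.0005]
2.0 [-0.0025  0.0011]
3.0 [-0.0038  0.0016]
-114.8
1.0 [-0.0012  0.0006]
2.0 [-0.0025  0.0012]
3.0 [-0.0037  0.0018]
-117.8
1.0 [-0.0012  0.0006]
2.0 [-0.0024  0.0013]
3.0 [-0.0036  0.002 ]
-120.8
1.0 [-0.0012  0.0007]
2.0 [-0.0023  0.0014]
3.0 [-0.0035  0.0022]
-123.8
1.0 [-0.0011  0.0008]
2.0 [-0.0022  0.0016]
3.0 [-0.0033  0.0024]
-126.8
1.0 [-0.0011  0.0008]
2.0 [-0.0022  0.0017]
3.0 [-0.0032  0.0025]
-129.8
1.0 [-0.001   0.0009]
2.0 [-0.0021  0.0018]
3.0 [-0.0031  0.0027]
-132.8
1.0 [-0.001   0.0009]
2.0 [-0.002   0.0019]
3.0 [-0.0029  0.0029]
-135.8
1.0 [-0.0009  0.001 ]
2.0 [-0.0019  0.002 ]
3.0 [-0.0028  0.003 ]
-138.8
1.0 [-0.0009  0.001 ]
2.0 [-0.0018  0.0021]
3.0 [-0.0026  0.0031]
-141.8
1.0 [-0.0008  0.0011]
2.0 [-0.0016  0.0022]
3.0 [-0.0024  0.0033]
-144.8
1.0 [-0.0008  0.0011]
2.0 [-0.0015  0.0023]
3.0 [-0.0023  0.0034]
```

>>> apply_moves:
  targets:
    - {"dp": [-0.0013,0.0005,0],"yaw": -1}
    - {"dp": [-0.0025,0.0011,0],"yaw": -2}
    - {"dp": [-0.0038,0.0016,0],"yaw": -3}
    - {"dp": [-0.0038,0.0016,0],"yaw": -3}

```text
time_s: 16.75
tcp_pos: [0.552, 0.0353, 0.0876]
eef_rot: [180.0, -0.0, -114.9]
contact_force: [0.4, 0.5, 0.6]
gripper_width: 0.0263
gripper_force: 0.2
```

>>> apply_moves:
  targets:
    - {"dp": [-0.0012,0.0006,0],"yaw": -1}
    - {"dp": [-0.0025,0.0012,0],"yaw": -2}
    - {"dp": [-0.0037,0.0018,0],"yaw": -3}
    - {"dp": [-0.0037,0.0018,0],"yaw": -3}

```text
time_s: 17.08
tcp_pos: [0.5483, 0.0371, 0.0876]
eef_rot: [180.0, -0.0, -117.9]
contact_force: [0.3, 0.1, -0.5]
gripper_width: 0.0268
gripper_force: 0.2
```

>>> apply_moves:
  targets:
    - {"dp": [-0.0012,0.0006,0],"yaw": -1}
    - {"dp": [-0.0024,0.0013,0],"yaw": -2}
    - {"dp": [-0.0036,0.002,0],"yaw": -3}
    - {"dp": [-0.0036,0.002,0],"yaw": -3}

```text
time_s: 17.42
tcp_pos: [0.5447, 0.0391, 0.0876]
eef_rot: [180.0, -0.0, -120.9]
contact_force: [-0.4, 0.4, -0.3]
gripper_width: 0.0264
gripper_force: 0.2
```

>>> apply_moves:
  targets:
    - {"dp": [-0.0012,0.0007,0],"yaw": -1}
    - {"dp": [-0.0023,0.0014,0],"yaw": -2}
    - {"dp": [-0.0035,0.0022,0],"yaw": -3}
    - {"dp": [-0.0035,0.0022,0],"yaw": -3}

```text
time_s: 17.75
tcp_pos: [0.5412, 0.0413, 0.0876]
eef_rot: [180.0, -0.0, -123.9]
contact_force: [0.0, -0.2, 0.4]
gripper_width: 0.0264
gripper_force: 0.2
```

>>> apply_moves:
  targets:
    - {"dp": [-0.0011,0.0008,0],"yaw": -1}
    - {"dp": [-0.0022,0.0016,0],"yaw": -2}
    - {"dp": [-0.0033,0.0024,0],"yaw": -3}
    - {"dp": [-0.0033,0.0024,0],"yaw": -3}

```text
time_s: 18.08
tcp_pos: [0.5379, 0.0437, 0.0876]
eef_rot: [180.0, -0.0, -126.9]
contact_force: [0.3, -0.6, -0.4]
gripper_width: 0.0266
gripper_force: 0.2
```

>>> apply_moves:
  targets:
    - {"dp": [-0.0011,0.0008,0],"yaw": -1}
    - {"dp": [-0.0022,0.0017,0],"yaw": -2}
    - {"dp": [-0.0032,0.0025,0],"yaw": -3}
    - {"dp": [-0.0032,0.0025,0],"yaw": -3}

```text
time_s: 18.42
tcp_pos: [0.5347, 0.0462, 0.0876]
eef_rot: [180.0, -0.0, -129.9]
contact_force: [0.2, 0.6, -0.8]
gripper_width: 0.0264
gripper_force: 0.2
```

>>> apply_moves:
  targets:
    - {"dp": [-0.001,0.0009,0],"yaw": -1}
    - {"dp": [-0.0021,0.0018,0],"yaw": -2}
    - {"dp": [-0.0031,0.0027,0],"yaw": -3}
    - {"dp": [-0.0031,0.0027,0],"yaw": -3}

```text
time_s: 18.75
tcp_pos: [0.5317, 0.0489, 0.0877]
eef_rot: [180.0, -0.0, -132.9]
contact_force: [0.3, -0.4, -0.6]
gripper_width: 0.0262
gripper_force: 0.2
```

>>> apply_moves:
  targets:
    - {"dp": [-0.001,0.0009,0],"yaw": -1}
    - {"dp": [-0.002,0.0019,0],"yaw": -2}
    - {"dp": [-0.0029,0.0029,0],"yaw": -3}
    - {"dp": [-0.0029,0.0029,0],"yaw": -3}

```text
time_s: 19.08
tcp_pos: [0.5288, 0.0518, 0.0877]
eef_rot: [180.0, -0.0, -135.9]
contact_force: [1.2, -0.0, 0.2]
gripper_width: 0.0264
gripper_force: 0.2
```

>>> apply_moves:
  targets:
    - {"dp": [-0.0009,0.001,0],"yaw": -1}
    - {"dp": [-0.0019,0.002,0],"yaw": -2}
    - {"dp": [-0.0028,0.003,0],"yaw": -3}
    - {"dp": [-0.0028,0.003,0],"yaw": -3}

```text
time_s: 19.42
tcp_pos: [0.5261, 0.0548, 0.0877]
eef_rot: [-180.0, 0.0, -138.8]
contact_force: [0.7, -1.2, -0.7]
gripper_width: 0.0262
gripper_force: 0.6
```

>>> apply_moves:
  targets:
    - {"dp": [-0.0009,0.001,0],"yaw": -1}
    - {"dp": [-0.0018,0.0021,0],"yaw": -2}
    - {"dp": [-0.0026,0.0031,0],"yaw": -3}
    - {"dp": [-0.0026,0.0031,0],"yaw": -3}

```text
time_s: 19.75
tcp_pos: [0.5239, 0.0576, 0.0878]
eef_rot: [-180.0, 0.0, -141.9]
contact_force: [3.5, -4.6, -1.2]
gripper_width: 0.0264
gripper_force: 2.8
```

Tangential force is now about 5.8 N, so the nut is biting. Small steps from here.

>>> apply_moves:
  targets:
    - {"dp": [-0.0004,0.0006,0],"yaw": -0.5}
    - {"dp": [-0.0008,0.0011,0],"yaw": -1}
    - {"dp": [-0.0008,0.0011,0],"yaw": -1}

```text
time_s: 20.0
tcp_pos: [0.5233, 0.0585, 0.0878]
eef_rot: [-179.9, 0.0, -142.8]
contact_force: [3.5, -5.6, -1.4]
gripper_width: 0.0263
gripper_force: 3.7
```

>>> apply_moves:
  targets:
    - {"dp": [-0.0004,0.0006,0],"yaw": -0.5}
    - {"dp": [-0.0008,0.0011,0],"yaw": -1}
    - {"dp": [-0.0008,0.0011,0],"yaw": -1}

```text
time_s: 20.25
tcp_pos: [0.5225, 0.0594, 0.0879]
eef_rot: [-179.9, 0.0, -143.8]
contact_force: [4.8, -6.3, -1.6]
gripper_width: 0.0264
gripper_force: 4.1
```

```bash
python3 arc.py -144 1 2 3 4; python3 - <<'E'
from h import *
print({k:np.round(v,3) for k,v in get_state().items() if k in('contact_force','moment','joint_torque')})
E
```

```text
t 20.25 tcp [0.5225 0.0594 0.0879] ang -143.37598040569236 r 0.07806310894433335 yaw -143.83850546361458 F [ 4.76 -6.34 -1.63]
1.0 [-0.0008  0.0011]
2.0 [-0.0016  0.0022]
3.0 [-0.0023  0.0034]
4.0 [-0.003   0.0045]
{'joint_torque': array([  3.783, -43.43 ,  22.684,   3.281,  -0.591,  -0.166]), 'contact_force': array([ 4.762, -6.34 , -1.629]), 'moment': array([-2.431, -1.86 , -0.034])}
```

>>> apply_moves:
  targets:
    - {"dp": [-0.0004,0.0006,0],"yaw": -0.5}
    - {"dp": [-0.0008,0.0011,0],"yaw": -1}
    - {"dp": [-0.0012,0.0016,0],"yaw": -1.5}
    - {"dp": [-0.0012,0.0016,0],"yaw": -1.5}
    - {"dp": [-0.0012,0.0016,0],"yaw": -1.5}

```text
time_s: 20.67
tcp_pos: [0.5214, 0.0608, 0.0879]
eef_rot: [-179.9, 0.0, -145.3]
contact_force: [5.8, -7.3, -1.3]
gripper_width: 0.0261
gripper_force: 4.7
```

>>> apply_moves:
  targets:
    - {"dp": [-0.0004,0.0006,0],"yaw": -0.5}
    - {"dp": [-0.0008,0.0011,0],"yaw": -1}
    - {"dp": [-0.0011,0.0017,0],"yaw": -1.5}
    - {"dp": [-0.0011,0.0017,0],"yaw": -1.5}
    - {"dp": [-0.0011,0.0017,0],"yaw": -1.5}

```text
time_s: 21.08
tcp_pos: [0.5203, 0.0623, 0.0879]
eef_rot: [-179.9, -0.0, -146.8]
contact_force: [6.3, -8.6, -1.4]
gripper_width: 0.0265
gripper_force: 5.4
```

>>> apply_moves:
  targets:
    - {"dp": [-0.0004,0.0006,0],"yaw": -0.5}
    - {"dp": [-0.0007,0.0012,0],"yaw": -1}
    - {"dp": [-0.0011,0.0018,0],"yaw": -1.5}
    - {"dp": [-0.0011,0.0018,0],"yaw": -1.5}
    - {"dp": [-0.0011,0.0018,0],"yaw": -1.5}

```text
time_s: 21.5
tcp_pos: [0.5192, 0.0638, 0.0879]
eef_rot: [-179.9, -0.0, -148.3]
contact_force: [6.1, -10.1, -1.4]
gripper_width: 0.0266
gripper_force: 6.1
```

>>> apply_moves:
  targets:
    - {"dp": [0,0,0],"yaw": 0}
    - {"dp": [0,0,0],"yaw": 0}

```text
time_s: 21.67
tcp_pos: [0.5192, 0.0638, 0.0879]
eef_rot: [-179.9, -0.0, -148.3]
contact_force: [7.3, -9.8, -1.7]
gripper_width: 0.0268
gripper_force: 6.1
```

>>> apply_moves:
  targets:
    - {"dp": [0,0,0],"yaw": 0}

```text
time_s: 21.75
tcp_pos: [0.5192, 0.0638, 0.0879]
eef_rot: [-179.9, -0.0, -148.3]
contact_force: [6.2, -10.9, -1.4]
gripper_width: 0.0265
gripper_force: 6.1
```

Tangential force averages 12.2 N with no radial part, which is in the band and close to 12.5. I back off to centre, lift clear and go look at the key.

>>> apply_moves:
  targets:
    - {"dp": [0.0015,-0.0024,0],"yaw": 0}
    - {"dp": [0.0031,-0.0048,0],"yaw": 0}
    - {"dp": [0.0031,-0.0048,0],"yaw": 0}

```text
time_s: 22.0
tcp_pos: [0.5215, 0.0602, 0.0875]
eef_rot: [180.0, -0.0, -148.3]
contact_force: [-0.0, 0.2, -0.3]
gripper_width: 0.0265
gripper_force: 0.0
```

>>> apply_moves:
  targets:
    - {"dp": [0,0,0.02],"yaw": 0}
    - {"dp": [0,0,0.05],"yaw": 0}
    - {"dp": [0,0,0.09],"yaw": 0}
    - {"dp": [0,0,0.13],"yaw": 0}
    - {"dp": [0.005,0.01,0.16],"yaw": 6}
    - {"dp": [0.012,0.02,0.168],"yaw": 13}
    - {"dp": [0.02,0.03,0.168],"yaw": 20}
    - {"dp": [0.03,0.045,0.168],"yaw": 27}
    - {"dp": [0.04,0.06,0.168],"yaw": 34}
    - {"dp": [0.05,0.07,0.168],"yaw": 41}
    - {"dp": [0.056,0.076,0.168],"yaw": 48}
    - {"dp": [0.056,0.078,0.168],"yaw": 55}
    - {"dp": [0.056,0.078,0.168],"yaw": 62}
    - {"dp": [0.056,0.078,0.168],"yaw": 65.5}
    - {"dp": [0.056,0.078,0.168],"yaw": 65.5}
    - {"dp": [0.056,0.078,0.168],"yaw": 65.5}

```text
time_s: 23.33
tcp_pos: [0.5773, 0.1386, 0.2554]
eef_rot: [180.0, 0.0, -82.9]
contact_force: [-0.1, -0.5, -0.1]
gripper_width: 0.0265
gripper_force: 0.0
```

```bash
python3 prof.py; python3 - <<'E'
from h import *
import pickle
c=pickle.load(open('w5.pkl','rb'));save(c,'w5.png',(140,0,370,300),2);P=cloud(c)
print(get_state()['tcp_pos'],get_state()['eef_rot'])
v,u=np.mgrid[0:384,0:512]
m=(P[...,2]>.115)&(P[...,2]<.128)&(c['image'].max(-1)<120)&(abs(P[...,1]-.157)<.03)&(abs(P[...,0]-.578)<.03)
print('griptop',m.sum(),cv2.minAreaRect((P[m][:,:2]*1000).astype(np.float32)))
hsv=cv2.cvtColor(c['image'],cv2.COLOR_RGB2HSV);Y=(hsv[...,0]>18)&(hsv[...,0]<34)&(hsv[...,1]>90)&(hsv[...,2]>150)
m=Y&(abs(P[...,2]-.092)<.005)&(abs(P[...,1]-.106)<.03)&(c['range_z']>.15);print('ring',cv2.minAreaRect((P[m][:,:2]*1000).astype(np.float32)))
E
```

```text
ring side y -22 -14 (73, np.float64(93.8))
ring side y -12 -4 (56, np.float64(92.9))
ring side y -4 4 (45, np.float64(92.1))
ring side y 4 12 (48, np.float64(90.9))
ring side y 14 21 (32, np.float64(89.7))
grip 36 43 (132, np.float64(114.6))
grip 43 52 (111, np.float64(121.9))
grip 52 60 (96, np.float64(121.0))
grip 60 68 (94, np.float64(120.0))
tail 24 33 (80, np.float64(82.3))
tail 75 85 None
tail 85 100 (59, np.float64(73.8))
tail 100 116 (85, np.float64(72.0))
[0.57743598 0.13851116 0.25553097] [ 1.79980015e+02  1.24846285e-02 -8.29156376e+01]
griptop 462 ((580.248779296875, 162.12741088867188), (14.932324409484863, 33.255828857421875), 6.020411014556885)
ring ((584.3321533203125, 106.69384002685547), (41.93267822265625, 43.96837615966797), 6.791329383850098)
```

View pics/w5.png

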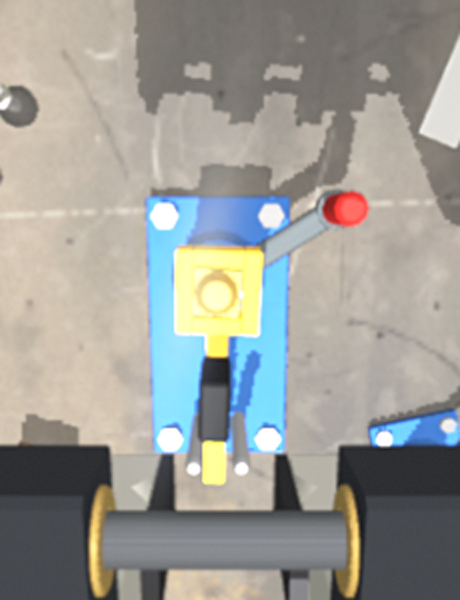

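The key is still on the square, tail between the posts at (213,465), and the lever has swung to (345,208). I fetch the key: grip centre (0.5805, 0.159), key yaw about 6.3°.

>>> apply_moves:
  grip: -0.2
  targets:
    - {"dp": [0.001,0.01,0],"yaw": -0.4}
    - {"dp": [0.003,0.02,0],"yaw": -0.8}
    - {"dp": [0.003,0.021,-0.02],"yaw": -0.8}
    - {"dp": [0.003,0.021,-0.04],"yaw": -0.8}
    - {"dp": [0.003,0.021,-0.06],"yaw": -0.8}
    - {"dp": [0.003,0.021,-0.08],"yaw": -0.8}
    - {"dp": [0.003,0.021,-0.1],"yaw": -0.8}
    - {"dp": [0.003,0.021,-0.12],"yaw": -0.8}
    - {"dp": [0.003,0.021,-0.135],"yaw": -0.8}
    - {"dp": [0.003,0.021,-0.145],"yaw": -0.8}
    - {"dp": [0.003,0.021,-0.147],"yaw": -0.8}
    - {"dp": [0.003,0.021,-0.147],"yaw": -0.8}
    - {"dp": [0.003,0.021,-0.147],"yaw": -0.8}

```text
time_s: 24.47
tcp_pos: [0.5813, 0.1598, 0.1095]
eef_rot: [-179.9, 0.0, -83.6]
contact_force: [-0.3, -0.0, 0.7]
gripper_width: 0.0525
gripper_force: 0.0
```

>>> apply_moves:
  grip: 1
  squeeze: 20
  targets:
    - {"dp": [0,0,0],"yaw": 0}
    - {"dp": [0,0,0],"yaw": 0}
    - {"dp": [0,0,0],"yaw": 0}
    - {"dp": [0,0,0],"yaw": 0}
    - {"dp": [0,0,0],"yaw": 0}
    - {"dp": [0,0,0],"yaw": 0}
    - {"dp": [0,0,0],"yaw": 0}
    - {"dp": [0,0,0],"yaw": 0}
    - {"dp": [0,0,0],"yaw": 0}
    - {"dp": [0,0,0],"yaw": 0}

```text
time_s: 25.3
tcp_pos: [0.5806, 0.1592, 0.1088]
eef_rot: [180.0, -0.0, -83.6]
contact_force: [-1.6, 0.5, 2.7]
gripper_width: 0.0156
gripper_force: 20.0
```

>>> apply_moves:
  targets:
    - {"dp": [0,0,0.002],"yaw": 0}
    - {"dp": [0,0,0.004],"yaw": 0}
    - {"dp": [0,0,0.006],"yaw": 0}
    - {"dp": [0,0,0.008],"yaw": 0}

```text
time_s: 25.63
tcp_pos: [0.5799, 0.1582, 0.1156]
eef_rot: [179.9, -0.1, -83.6]
contact_force: [1.3, -5.4, -6.0]
gripper_width: 0.0158
gripper_force: 20.0
```

>>> apply_moves:
  targets:
    - {"dp": [0,-0.001,0.002],"yaw": 0}
    - {"dp": [0,-0.001,0.004],"yaw": 0}
    - {"dp": [0,-0.001,0.006],"yaw": 0}
    - {"dp": [0,-0.001,0.008],"yaw": 0}

```text
time_s: 25.97
tcp_pos: [0.5807, 0.1587, 0.125]
eef_rot: [-180.0, 0.0, -83.6]
contact_force: [-0.5, 0.1, -3.8]
gripper_width: 0.0158
gripper_force: 20.0
```

Free. Carry it back to the clear spot where it lay.

>>> apply_moves:
  squeeze: 30
  targets:
    - {"dp": [0,0,0.008],"yaw": 0}
    - {"dp": [0,0,0.025],"yaw": 0}
    - {"dp": [0,0,0.05],"yaw": 0}
    - {"dp": [0,0,0.075],"yaw": 0}
    - {"dp": [0,0.005,0.09],"yaw": 0}
    - {"dp": [-0.004,0.02,0.095],"yaw": 0.5}
    - {"dp": [-0.01,0.045,0.095],"yaw": 1}
    - {"dp": [-0.018,0.078,0.095],"yaw": 2}
    - {"dp": [-0.026,0.112,0.095],"yaw": 3}
    - {"dp": [-0.034,0.147,0.095],"yaw": 4}
    - {"dp": [-0.042,0.182,0.095],"yaw": 5}
    - {"dp": [-0.05,0.217,0.095],"yaw": 6}
    - {"dp": [-0.057,0.247,0.095],"yaw": 7}
    - {"dp": [-0.063,0.272,0.09],"yaw": 8}
    - {"dp": [-0.067,0.29,0.075],"yaw": 8}
    - {"dp": [-0.067,0.295,0.05],"yaw": 8}
    - {"dp": [-0.067,0.295,0.02],"yaw": 8}
    - {"dp": [-0.067,0.295,-0.01],"yaw": 8}
    - {"dp": [-0.067,0.295,-0.03],"yaw": 8}
    - {"dp": [-0.067,0.295,-0.04],"yaw": 8}

```text
time_s: 27.63
tcp_pos: [0.5123, 0.4514, 0.0805]
eef_rot: [179.7, -0.2, -75.6]
contact_force: [-0.1, -0.4, -3.4]
gripper_width: 0.0153
gripper_force: 30.0
```

>>> apply_moves:
  targets:
    - {"dp": [0,0,-0.01],"yaw": 0}
    - {"dp": [0,0,-0.02],"yaw": 0}
    - {"dp": [0,0,-0.028],"yaw": 0}
    - {"dp": [0,0,-0.03],"yaw": 0}
    - {"dp": [0,0,-0.03],"yaw": 0}

```text
time_s: 28.05
tcp_pos: [0.5138, 0.4533, 0.0546]
eef_rot: [180.0, -0.0, -75.6]
contact_force: [-0.1, -0.9, -2.8]
gripper_width: 0.0154
gripper_force: 30.0
```

>>> apply_moves:
  squeeze: 12
  targets:
    - {"dp": [0,0,-0.002],"yaw": 0}
    - {"dp": [0,0,-0.004],"yaw": 0}
    - {"dp": [0,0,-0.006],"yaw": 0}
    - {"dp": [0,0,-0.008],"yaw": 0}
    - {"dp": [0,0,-0.009],"yaw": 0}
    - {"dp": [0,0,-0.009],"yaw": 0}

```text
time_s: 28.55
tcp_pos: [0.5137, 0.4532, 0.0456]
eef_rot: [-180.0, -0.0, -75.6]
contact_force: [-1.3, 0.1, -2.4]
gripper_width: 0.016
gripper_force: 12.0
```

>>> apply_moves:
  targets:
    - {"dp": [0,0,-0.0015],"yaw": 0}
    - {"dp": [0,0,-0.003],"yaw": 0}
    - {"dp": [0,0,-0.003],"yaw": 0}

```text
time_s: 28.8
tcp_pos: [0.5136, 0.4533, 0.0424]
eef_rot: [180.0, -0.0, -75.6]
contact_force: [0.2, -0.1, -1.7]
gripper_width: 0.0154
gripper_force: 12.0
```

>>> apply_moves:
  targets:
    - {"dp": [0,0,-0.001],"yaw": 0}
    - {"dp": [0,0,-0.002],"yaw": 0}
    - {"dp": [0,0,-0.002],"yaw": 0}

```text
time_s: 29.05
tcp_pos: [0.5138, 0.4534, 0.0411]
eef_rot: [-180.0, 0.0, -75.5]
contact_force: [-1.0, -1.2, 2.3]
gripper_width: 0.0159
gripper_force: 12.0
```

>>> apply_moves:
  grip: -0.3
  targets:
    - {"dp": [0,0,0],"yaw": 0}
    - {"dp": [0,0,0],"yaw": 0}
    - {"dp": [0,0,0],"yaw": 0}
    - {"dp": [0,0,0],"yaw": 0}
    - {"dp": [0,0,0],"yaw": 0}
    - {"dp": [0,0,0.01],"yaw": 0}
    - {"dp": [0,0,0.03],"yaw": 0}
    - {"dp": [0,0,0.06],"yaw": 0}
    - {"dp": [0,0,0.1],"yaw": 0}
    - {"dp": [0,-0.01,0.14],"yaw": 0}
    - {"dp": [0,-0.03,0.18],"yaw": 0}
    - {"dp": [0,-0.06,0.21],"yaw": 0}
    - {"dp": [0,-0.09,0.22],"yaw": 0}
    - {"dp": [0,-0.09,0.22],"yaw": 0}
    - {"dp": [0,-0.09,0.22],"yaw": 0}

```text
time_s: 30.3
tcp_pos: [0.5142, 0.3623, 0.2637]
eef_rot: [-179.8, 0.2, -75.7]
contact_force: [0.1, -0.1, -1.0]
gripper_width: 0.0567
gripper_force: 0.0
```

```bash
python3 - <<'E'
from h import *
c=cap('wrist');save(c,'w7.png',s=1.5)
c=cap('top');save(c,'t7.png',(100,150,330,265),3.3)
E
```

```text
(no output)
```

View pics/w7.png

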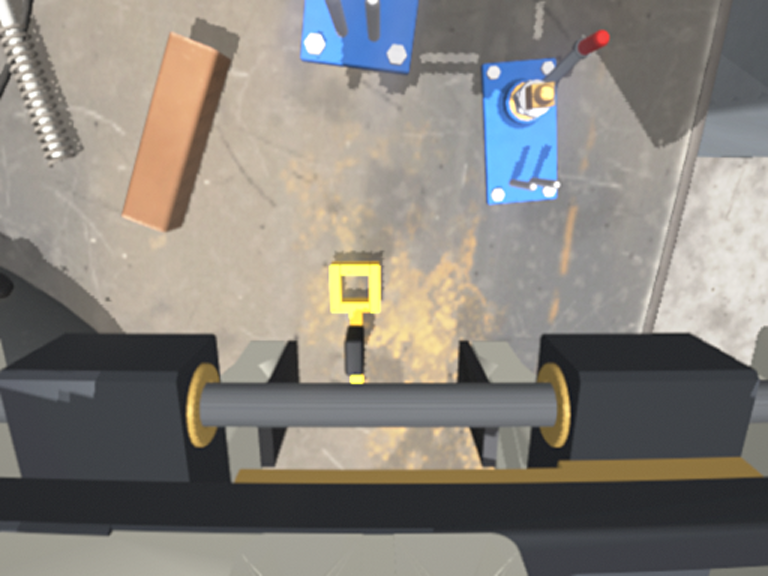

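The key lies on the table at (355,287) to (357,380), clear of the stand. A quick numeric flatness check, then hand in.

```bash
python3 - <<'E'
from h import *
c=cap('wrist');P=cloud(c)
for v in(178,206): print([np.round(P[v,u],3) for u in(223,237,250)])
print(np.round(P[235,237],3),get_state()['contact_force'])
print(r.close_job())
E
```

```text
[array([0.546, 0.392, 0.017]), array([0.528, 0.387, 0.018]), array([0.511, 0.383, 0.017])]
[array([0.537, 0.429, 0.018]), array([0.519, 0.424, 0.018]), array([0.502, 0.42 , 0.017])]
[0.511 0.451 0.052] [-0.63445329  0.49873049  1.28340994]
the job is handed in; nothing more can be done
None
```

The job is handed in: the nut was tightened to about 12.2 N at the knob with the key over the screw's square, and the key now lies flat on the table clear of the stand. The key sat about 7° nose-up from its own weight while I tightened, so it was not fully flat on the collar, and I did not measure the screw's final angle.

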